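# Nip up the grain mill's retaining ring with the two-pin spanner

### The arm

A 6-joint arm with a two-finger parallel gripper is mounted at the origin on the work surface. World frame = base frame: x ahead of the robot, y to its left, z up, the work surface at z = 0. Lengths are in mm, angles in rad, forces in N, time in s.
With the tool pointing down it reaches from about 350 to 875 mm from the base axis. Payload 4.2 kg.
Tool frame: the origin (TCP) lies midway between the tips of the shut fingers; the grasp point (between the pads) lies 19 mm behind it; z points along the fingers, y is the line along which they close (so a half turn about z gives the same grasp; the last joint's range is limited). The gripper opens to 85 mm and grips with 20 to 120 N. Pads are 22 mm wide; open, the fingers measure 114 mm over their backs; the gripper's body (76 mm by 85 mm) begins 54 mm behind the grasp point. The pads swing forward as they close: fully open they stand 13 mm farther back than shut.
Start: joints at [1.369, 0.385, 0.008, 0, -1.194, -0.259], TCP at [277.882, 559.804, 231.312] pointing down, gripper open.
Joint ranges: [-3.14, 3.14], [-1.21, 2.06], [-1.07, 1.41], [-3.16, 2.05], [-2.99, -0.16], [-3.1, 3.1]. Speed limits (rad/s): [2.79, 2.79, 3.14, 3.14, 3.14, 3.14].

### API

Orientations are given as a unit quaternion [x, y, z, w].
In Python, from bench import arm gives the robot as it stands.
- The arm moves only by the tool send_rows, never from a script. Its argument "targets" is a list of rows, each an object of numbers: "gripper": the gripper command: -1 is fully open, 1 is shut, values between are in proportion; "x", "y", "z": the shift along the tool's x, y, z in cm; "ax", "ay", "az": the turn, a rotation vector about the tool's x, y, z in degrees. A call has 1 to 5 rows; each row shifts and turns the commanded pose from where the row before left it, along the tool's axes as they then stand; what a row does not reach is not made up. A row lasts 1/12 s, in which the tool goes at most 41.7 mm and 7.16 degrees, less where a joint would pass 70% of its speed; a pose out of reach is approached as far as the arm can. A call is refused whole if a number of a shift passes 4.17 or a number of a turn 7.16, either way. A call with a gripper value outside its range is refused whole. The fingers move at their own pace and stop on an object; the grip force is fixed at half the most. Time passes only in rows, so rows that do not move let the fingers close. It gives the time, the measured TCP pose, the force, the opening and the grip force at its end, in the units of the state.
- arm.read_state(): the state, without advancing time (a new reading comes with each control period).
- arm.get_image(name): name is "side" or "top" or "wrist"; returns (picture, depth): 384x512x3 uint8, red, green, blue; 384x512 float32, mm along the optical axis (not along the pixel's ray), 0 where there is no reading.
- arm.camera_model(name): a dict with "fx", "fy", "cx", "cy" (pixels), "cam_to_world" (4x4, takes a point from camera to world coordinates). Camera axes: x right, y down, z forward; pixel columns grow to the right and rows downward; lengths in mm; the calibration is good to about 2 mm. The wrist camera is an equidistant fisheye: a pixel r from the principal point sees the ray r / f radians off the axis. A picture is of the moment at which its call begins: read the wrist's pose just before it. camera_model takes no time and is no camera call; for the wrist camera it gives the pose at the moment of the call.
- arm.job_done(): hands the job in; it is judged then, once.
Trained networks look in the newest picture that a camera, given by its name, has taken for a name from the list of things; names that differ only in an ending like _2 or _b are one class to them, and where a whole thing is asked for, a point or a joint stands for the part that bears it (a point fixed in the world has none). Each returns a list of dicts, best first, with "score" (0 to 1); they miss things now and then, are a little off and sometimes report something else, mostly with a low value. They report only what shows in the picture. A call takes as long as a camera call. They do not tell look-alikes from the thing itself.
- arm.boxes_of(camera, thing): "rect" ([left, top, width, height] in pixels, round what is visible of it).
The state is a dict: "clock": time; "joints": joint angles; "joint_vel": joint speeds; "joint_efforts": joint torques, N m; "position": TCP position; "ee_rot": TCP orientation; "contact_force": force on the tool from outside, world axes, zero at the start; "wrist_torque": the same for the moment, N m; "gripper_width": finger opening in mm; "grasp_force": force on a finger pad.
Only numpy, scipy, OpenCV 4.12 (cv2) and the standard library are available. Lean on these libraries where they do the work, as an engineer would, in place of code of your own. Each camera call takes 0.05 s, during which the arm holds its last target. There are 200 camera calls.

### The job

The brass ring that holds the upper burr in the top of the grain mill is only finger-tight. Take the two-pin spanner from its caddy, feel both pins right down into the ring's two holes until its foot lies flat on the ring, and only then turn the ring clockwise until it comes up hard against its stop, with a light hand all the way: never ram or strain the ring. Then stand the spanner back fully down in its caddy slot, leaving the ring tight and everything else where it is.

Things in the scene. Friction and masses are not known exactly. Their poses are not given: they have to be found in the camera images.
- mill: Countertop grain mill with its hopper taken off, fixed. White housing 200 x 170 mm (x, y), 111 mm high, with a round cast chamber of radius 67 mm on top up to 165 mm. Origin: centre of its underside, on the ring's axis; z up; the flour spout sticks out 135 mm along -x, 105 to 150 mm high. It carries the brass ring.
- ring_centre (a point): Centre of the brass retaining ring's flat top face, 169 mm above the shelf top, on the vertical axis about which the ring turns; z up. The ring is 90 mm across outside, has a 45 mm opening, and its face stands 4 mm above the chamber rim. Its two round blind holes, opposite each other, are 7.5 mm wide, 10 mm deep, each 32 mm from this centre. Its soft brass is marked if the spanner bears on it with over 45 N.
- ring (a joint): Turn of the ring, rad: 0 = tight on its hard stop, negative = slack (starts 0.65 to 1.05 slack), growing clockwise seen from above; stiff, about 0.2 N m, stays as left. When tight, the line through its holes lies along the mill's x axis, but up to 0.35 rad off it either way, unknown; slack by a, that line lies turned by a counter-clockwise. So look or feel for the holes.
- spanner: Two-pin spanner in plain steel, 180 g, standing upright. Origin: centre of the flat underside of its foot; z up, x along the line of the two pins (either way round is the same). Foot bar 78 x 14 x 10 mm (x, y, z) on z 0 to 10 mm. Two pins of 6 mm diameter, 32 mm from the centre along +x and -x, reach down from the foot to z = -8 mm, tips narrowed to 4 mm. A round neck 15 mm wide rises to a flat upright wing grip, 48 mm along x, 14 mm thick along y, on z 33 to 65 mm.
- caddy: Grey plastic accessory caddy, fixed, 128 x 66 mm, 24 mm high. Origin: centre of its underside. Beside the spanner's slot it has a shallow pocket with three cork washers.
- slot (a point): The spanner's place in the caddy: the point where the centre of its foot's underside rests, 14 mm above the shelf top, on the rib that carries the foot; x along the slot. The slot is 83 x 19 mm, its walls reach 10 mm above this point; the pins hang free past the ends of the 42 mm long rib.
- bowl: Bystander: steel flour bowl, 104 mm wide, 50 mm high, in front of the mill's spout. Origin: centre of its underside.
- hopper: Bystander: the mill's grey plastic hopper standing upside down on its wide rim, 154 mm wide, 115 mm high. Origin: centre of its underside.
- jar: Bystander: glass jar with a blue cap, 84 mm wide, 135 mm high. Origin: centre of its underside.
- saucer_low: Bystander: lower of two stacked white melamine saucers, 144 mm wide, 15 mm high. Origin: centre of its underside.
- saucer_top: Bystander: upper saucer of the stack, the same size. Origin: centre of its underside, 6 mm above the lower one's.
- creamer: Bystander: small white ceramic creamer with a broken handle, about 62 mm wide, 66 mm high, standing on the saucers. Origin: centre of its underside.
- spoon: Bystander: wooden spoon lying flat, 240 mm long along its x.
There are look-alikes about, which are no part of the job. Of the things shaped like the caddy, the grey one is meant. Several things have the shape of the spanner; the one meant has the colours described above.

How it is judged (in metres and radians):
On the way, in this order (a step that is already met when the one before it is completed fails the run):
1. both pins fully in the ring's holes, the spanner's foot flat on the ring, before the ring is turned (z of spanner in the frame of ring_centre between -0.004 and 0.002 m and horizontal distance between spanner and ring_centre below 0.004 m and angle between spanner's own z axis and vertical below 0.06 rad and value of joint ring below -0.55 rad), for 0.2 s.
2. the ring turned tight against its stop with the spanner still seated in it (z of spanner in the frame of ring_centre below 0.004 m and horizontal distance between spanner and ring_centre below 0.005 m and value of joint ring above -0.03 rad), for 0.2 s.
At the end, for the whole second after the job is handed in: The ring is tight (within 2 degrees of its stop) and the spanner stands released and still in its caddy slot: within 6 mm sideways, foot within 3 mm of the rib's height, upright within 0.08 rad (value of joint ring above -0.035 rad and horizontal distance between spanner and slot below 0.006 m and z of spanner in the frame of slot between -0.003 and 0.003 m and angle between spanner's own z axis and vertical below 0.08 rad and linear speed of spanner below 0.02 m/s); the robot touches nothing.
It fails at once if the spanner is pushed or strained against the mill or its ring with more than 45 N (contact force between spanner and mill above 45 N).
It fails at once if the ring is dragged round while the pins are not at least half in ((velocity of joint ring above 0.25 rad/s or velocity of joint ring below -0.25 rad/s) and (z of spanner in the frame of ring_centre above 0.004 m or horizontal distance between spanner and ring_centre above 0.01 m)).
It fails at once if a bystander is pushed more than 20 mm or tipped (distance of any of bowl, hopper, jar, saucer_low, saucer_top, creamer, spoon from where it was at the start of the episode above 0.02 m or angle between any of jar, creamer, hopper, bowl's own z axis and vertical above 0.35 rad).
It also fails if it takes over 72 s, if anything falls off the work surface, if the arm or the gripper's body presses on something with over 40 N, if the wrist force passes 120 N, or if a joint passes its speed limit or range.

## Working session

There is one attempt and no reset: what is moved stays moved. The work goes in short steps, Python scripts to look and compute and a tool call to move; the robot and the scene stay as the last step left them, time stands still between calls to the robot, and variables do not carry over. Pictures are saved under pics/ and viewed, at most 10 in all, crops included, and the job is handed in when it is done.

Besides the shell and the picture viewer there is one more tool, called after "Request:" as name(argument=value, ...), one argument or row to a line, values as JSON. send_rows: Moves the arm, as the interface text tells. Its arguments: {"type":"object","properties":{"targets":{"type":"array"}},"required":["targets"]}

```bash
mkdir -p pics; ls; python3 - <<'E'
from bench import arm
import cv2,numpy as np
s=arm.read_state();print(s)
for n in ["top","side"]:
    p,d=arm.get_image(n);np.savez(f"{n}0.npz",p=p,d=d)
    cv2.imwrite(f"pics/{n}0.png",p[:,:,::-1]);m=arm.camera_model(n);print(n,m)
    for t in ["spanner","caddy","mill","ring"]:
        try: print(t,[(np.round(b["rect"]),round(b["score"],2)) for b in arm.boxes_of(n,t)[:5]])
        except Exception as e: print(t,e)
a=cv2.imread("pics/top0.png");b=cv2.imread("pics/side0.png")
E
```

```text
pics
{'clock': 0.0, 'joints': array([ 1.36855836e+00,  3.85544780e-01,  6.63877059e-03, -5.35882776e-04,
       -1.19399853e+00, -2.58625766e-01]), 'joint_vel': array([-0.00130764,  0.00127066, -0.00063485,  0.0004109 ,  0.00168885,
       -0.00090129]), 'joint_efforts': array([ 8.98837834e-05, -3.92293131e+01,  1.88407570e+01,  4.18629974e+00,
       -4.60485695e-03, -1.95956915e-06]), 'position': array([277.65051504, 559.29005184, 230.22828608]), 'ee_rot': array([ 9.73544695e-01, -2.28494099e-01, -2.19226221e-04,  1.06070712e-03]), 'contact_force': array([-0.51414872, -0.57627542,  1.09905665]), 'wrist_torque': array([0.0099858 , 0.00864993, 0.02421202]), 'grasp_force': 0.0, 'gripper_width': 85.4081814158681}
top {'fx': 399.4481573983854, 'fy': 399.4481573983854, 'cx': 257.4614371911534, 'cy': 192.7731876172963, 'cam_to_world': array([[-1.24090905e-02, -9.97106369e-01,  7.49993605e-02,
         4.52290597e+02],
       [-9.99921856e-01,  1.24877729e-02,  5.80232403e-04,
         3.99567953e+01],
       [-1.51512841e-03, -7.49862996e-02, -9.97183413e-01,
         1.44406613e+03],
   
[... 521 characters left out ...]
': array([[ 9.95681627e-01, -3.17475359e-02,  8.72364113e-02,
         4.73470572e+02],
       [-9.04799320e-02, -5.42137311e-01,  8.35404404e-01,
        -9.94726399e+02],
       [ 2.07720822e-02, -8.39689960e-01, -5.42668675e-01,
         7.78308214e+02],
       [ 0.00000000e+00,  0.00000000e+00,  0.00000000e+00,
         1.00000000e+00]])}
spanner [(array([217., 228.,  26.,  27.]), 0.86), (array([214., 260.,  32.,  21.]), 0.78)]
caddy [(array([207., 271.,  47.,  21.]), 0.94), (array([198., 318.,  60.,  38.]), 0.92), (array([132., 272.,  55.,  24.]), 0.58), (array([301., 183.,  32.,  49.]), 0.34)]
mill [(array([189., 160.,  86.,  71.]), 0.97)]
ring [(array([220., 158.,  30.,  19.]), 0.79)]
```

```bash
python3 - <<'E'
import cv2
a=cv2.imread("pics/top0.png")[120:300,180:420];b=cv2.imread("pics/side0.png")[140:370,110:350]
a=cv2.resize(a,None,fx=3.3,fy=3.3,interpolation=2);b=cv2.resize(b,None,fx=2.6,fy=2.6,interpolation=2)
cv2.imwrite("pics/topc.png",a);cv2.imwrite("pics/sidec.png",b)
E
```

```text
(no output)
```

View pics/topc.png

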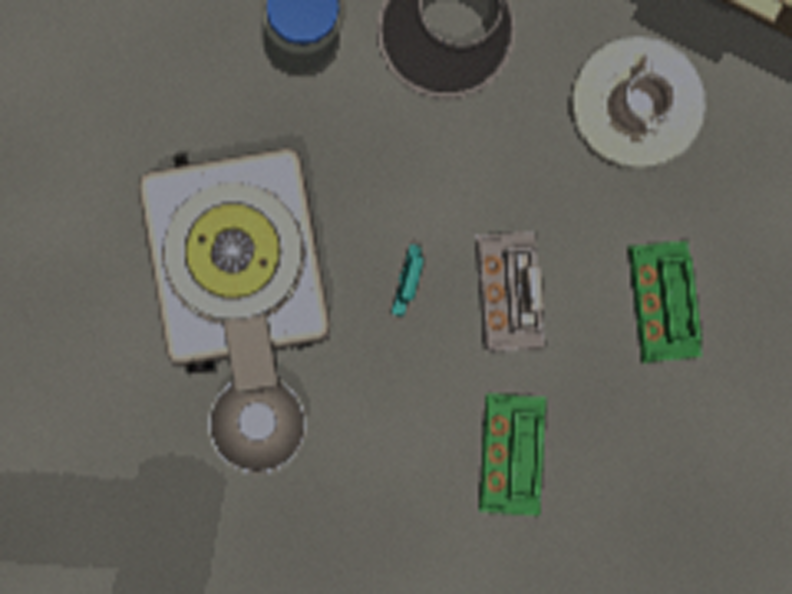

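View pics/sidec.png

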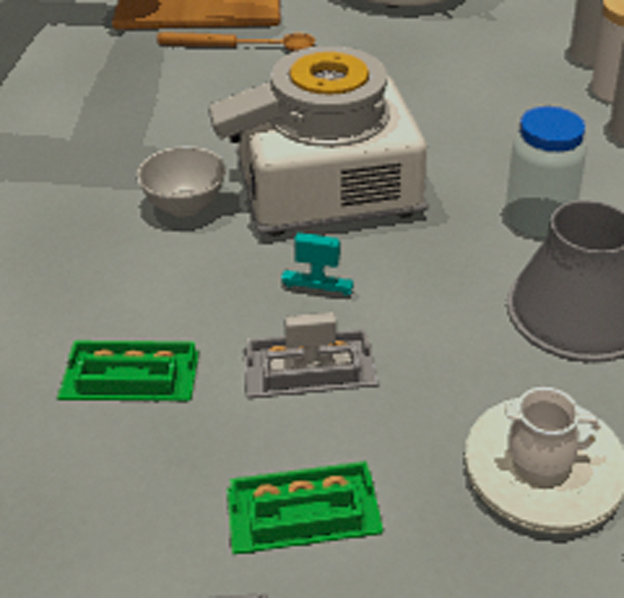

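Top crop: the grey caddy with the plain steel spanner is at (515,290) in the crop. The teal spanner at (408,280) and the green empty caddies at (665,300) and (513,455) are look-alikes. The side crop confirms this: grey caddy and steel spanner at (310,350). The ring holes show in the top crop at (201,239) and (264,263).

```bash
cat > h.py <<'E'
from bench import arm
import numpy as np, cv2
from scipy.spatial.transform import Rotation as R
def proj(m,uv,z):
    "pinhole pixel -> world on plane z"
    T=m["cam_to_world"];d=T[:3,:3]@np.array([(uv[0]-m["cx"])/m["fx"],(uv[1]-m["cy"])/m["fy"],1.])
    return T[:3,3]+d*(z-T[2,3])/d[2]
def wray(m,uv,z):
    "fisheye pixel -> world on plane z"
    a=np.array([uv[0]-m["cx"],uv[1]-m["cy"]]);r=np.hypot(*a);th=r/m["fx"]
    T=m["cam_to_world"];d=T[:3,:3]@np.array([*(a/r*np.sin(th)),np.cos(th)])
    return T[:3,3]+d*(z-T[2,3])/d[2]
def wpix(m,P):
    T=m["cam_to_world"];p=T[:3,:3].T@(np.asarray(P,float)-T[:3,3]);r=np.hypot(p[0],p[1]);th=np.arctan2(r,p[2])
    return np.array([m["cx"],m["cy"]])+p[:2]/r*th*m["fx"]
def rel(pos,yaw):
    "tool-frame shift (cm) and az (deg) to the pose with tool x at yaw, tool down"
    s=arm.read_state();r=R.from_quat(s["ee_rot"]);M=r.as_matrix()
    y=np.arctan2(M[1,0],M[0,0]);dy=(yaw-y+np.pi)%(2*np.pi)-np.pi
    T=R.from_euler("z",yaw)*R.from_euler("x",np.pi)
    print("pos",s["position"].round(1),"yaw",round(y,4),"shift cm",(M.T@(np.asarray(pos)-s["position"])/10).round(2),
      "rotvec deg",np.degrees((r.inv()*T).as_rotvec()).round(2),"F",s["contact_force"].round(1),"M",s["wrist_torque"].round(2),"w",round(s["gripper_width"],1),"t",s["clock"],"j",s["joints"].round(2))
E
python3 - <<'E'
from h import *
m=arm.camera_model("top");f=lambda u,v:(180+u/3.3,120+v/3.3)
h1=proj(m,f(201,239),169);h2=proj(m,f(264,263),169)
print("holes",h1,h2,np.hypot(*(h1-h2)[:2]),np.arctan2(*(h1-h2)[1::-1]),"c",proj(m,f(232,250),169))
print("caddy",[proj(m,f(*q),24).round(0) for q in [(477,233),(536,231),(545,347),(484,350)]])
print("wing",proj(m,f(535,288),79))
print("house",[proj(m,f(*q),111).round(0) for q in [(143,175),(297,151),(327,337),(174,361)]])
w=arm.camera_model("wrist");print(w)
T=np.eye(4);s=arm.read_state();M=R.from_quat(s["ee_rot"]).as_matrix()
print("cam in tool",M.T@(w["cam_to_world"][:3,3]-s["position"]),M.T@w["cam_to_world"][:3,:3])
rel([450,-240,200],-3.05)
E
```

```text
holes [549.97368913  93.67301266 169.        ] [525.89288119  32.85929264 169.        ] 65.40790360896361 1.1937632331632915 c [538.90226008  63.71819625 169.        ]
caddy [array([ 564., -198.,   24.]), array([ 565., -262.,   24.]), array([ 440., -268.,   24.]), array([ 438., -203.,   24.])]
wing [ 501.66131619 -247.85920743   79.        ]
house [array([620., 155., 111.]), array([643.,  -3., 111.]), array([454., -30., 111.]), array([432., 124., 111.])]
{'fx': 297.3186396354542, 'fy': 297.3186396354542, 'cx': 251.58969249383048, 'cy': 192.99811056705792, 'cam_to_world': array([[-4.44829215e-01, -8.49783483e-01, -2.82833878e-01,
         3.50914370e+02],
       [-8.95615405e-01,  4.22022360e-01,  1.40606448e-01,
         5.23831322e+02],
       [-1.22816626e-04,  3.15856234e-01, -9.48807053e-01,
         3.73997088e+02],
       [ 0.00000000e+00,  0.00000000e+00,  0.00000000e+00,
         1.00000000e+00]])}
cam in tool [  81.41499893   -0.27535356 -142.74938634] [[-2.08594581e-04 -9.48807680e-01 -3.15854306e-01]
 [ 9.99999941e-01 -1.11472784e-04 -3.25556224e-04]
 [ 2.73681086e-04 -3.15854355e-01  9.48807647e-01]]
pos [277.9 559.8 231.2] yaw -0.4608 shift cm [50.98 63.98  3.13] rotvec deg [ 0.0000e+00 -1.0000e-02  1.4835e+02] F [-0.6 -0.3  0.9] M [-0.01  0.06 -0.01] w 85.4 t 0.5 j [ 1.37  0.38  0.01 -0.   -1.19 -0.26]
```

Request:
send_rows(
  targets=[
    {"x": 3.2,"y": 2.05,"z": -0.3},
    {"x": 3.2,"y": 2.05,"z": -0.3},
    {"x": 3.2,"y": 2.05,"z": -0.3},
    {"x": 3.2,"y": 2.05,"z": -0.3},
    {"x": 3.2,"y": 2.05,"z": -0.3},
  ],
)

```text
$.targets[0]: bad value
```

Request:
send_rows(
  targets=[
    {"x": 3.2,"y": 2.05},
    {"x": 3.2,"y": 2.05},
    {"x": 3.2,"y": 2.05},
    {"x": 3.2,"y": 2.05},
    {"x": 3.2,"y": 2.05},
  ],
)

```text
$.targets[0]: bad value
```

Request:
send_rows(
  targets=[
    {"x": 3.2,"y": 2.05},
    {"x": 3.2,"y": 2.05},
    {"x": 3.2,"y": 2.05},
    {"x": 3.2,"y": 2.05},
    {"az": 7.1},
  ],
)

```text
$.targets[0]: bad value
```

Request:
send_rows(
  targets=[
    {"az": 7.1},
    {"az": 7.1},
    {"az": 7.1},
    {"az": 7.1},
    {"az": 7.1},
  ],
)

```text
$.targets[0]: bad value
```

Request:
send_rows(
  targets=[
    {"az": 7.1},
    {"az": 7.1},
    {"az": 7.1},
    {"az": 7.1},
    {"az": 7.1},
  ],
)

```text
$.targets[0]: bad value
```

Request:
send_rows(
  targets=[
    {"az": 7.1},
    {},
    {},
    {},
  ],
)

```text
$.targets[0]: bad value
```

```bash
python3 - <<'E'
from h import *
rel([539,64,245],-1.95)
m=arm.camera_model("wrist");p,d=arm.get_image("wrist");np.savez("w1.npz",p=p,d=d,**m)
cv2.imwrite("pics/w1.png",p[:,:,::-1])
for P in [[539,64,169],[550,94,169],[526,33,169]]: print(wpix(m,P))
E
```

```text
pos [277.9 559.8 231.2] yaw -0.4608 shift cm [45.43 32.79 -1.37] rotvec deg [ 1.000e-02 -1.000e-02  8.533e+01] F [-0.6 -0.3  0.9] M [-0.01  0.06 -0.01] w 85.4 t 0.5 j [ 1.37  0.38  0.01 -0.   -1.19 -0.26]
[ 513.47578792 -141.06384218]
[ 496.78255215 -150.54174348]
[ 529.70970031 -130.43616433]
```

View pics/w1.png

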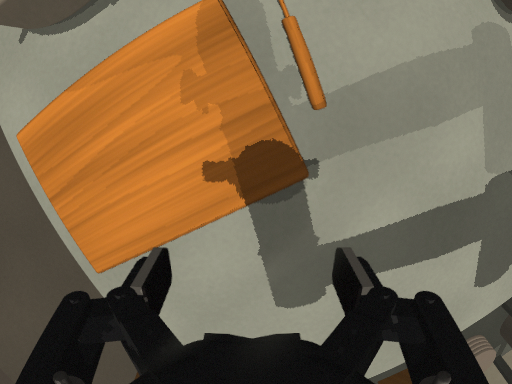

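The arm did not move: the rows were refused, probably because every key is needed. The picture shows a board, a spoon handle and the open fingers at (155,275) and (355,275).

Request:
send_rows(
  targets=[
    {"gripper": -1,"x": 3.2,"y": 2.05,"z": -0.3,"ax": 0,"ay": 0,"az": 0},
    {"gripper": -1,"x": 3.2,"y": 2.05,"z": -0.3,"ax": 0,"ay": 0,"az": 0},
    {"gripper": -1,"x": 3.2,"y": 2.05,"z": -0.3,"ax": 0,"ay": 0,"az": 0},
    {"gripper": -1,"x": 3.2,"y": 2.05,"z": -0.3,"ax": 0,"ay": 0,"az": 0},
    {"gripper": -1,"x": 3.2,"y": 2.05,"z": -0.3,"ax": 0,"ay": 0,"az": 0},
  ],
)

```text
clock: 0.97
position: [376.1, 395.3, 246.6]
ee_rot: [0.974, -0.228, 0.0, -0.0]
contact_force: [0.9, 0.7, -1.3]
gripper_width: 85.5
grasp_force: 0.0
```

Request:
send_rows(
  targets=[
    {"gripper": -1,"x": 3.2,"y": 2.05,"z": 0,"ax": 0,"ay": 0,"az": 0},
    {"gripper": -1,"x": 3.2,"y": 2.05,"z": 0,"ax": 0,"ay": 0,"az": 0},
    {"gripper": -1,"x": 3.2,"y": 2.05,"z": 0,"ax": 0,"ay": 0,"az": 0},
    {"gripper": -1,"x": 3.2,"y": 2.05,"z": 0,"ax": 0,"ay": 0,"az": 0},
    {"gripper": -1,"x": 3.2,"y": 2.05,"z": 0,"ax": 0,"ay": 0,"az": 0},
  ],
)

```text
clock: 1.38
position: [474.0, 232.2, 246.7]
ee_rot: [0.974, -0.228, 0.0, -0.0]
contact_force: [1.6, 0.5, 0.4]
gripper_width: 85.1
grasp_force: 0.0
```

Request:
send_rows(
  targets=[
    {"gripper": -1,"x": 3.2,"y": 2.05,"z": 0,"ax": 0,"ay": 0,"az": 0},
    {"gripper": -1,"x": 3.2,"y": 2.05,"z": 0,"ax": 0,"ay": 0,"az": 0},
    {"gripper": -1,"x": 3.2,"y": 2.05,"z": 0,"ax": 0,"ay": 0,"az": 0},
    {"gripper": -1,"x": 3.2,"y": 2.05,"z": 0,"ax": 0,"ay": 0,"az": 0},
    {"gripper": -1,"x": 0,"y": 0,"z": 0,"ax": 0,"ay": 0,"az": 7.1},
  ],
)

```text
clock: 1.8
position: [553.8, 98.8, 246.1]
ee_rot: [0.957, -0.291, 0.0, 0.001]
contact_force: [-0.7, 0.5, 0.4]
gripper_width: 85.8
grasp_force: 0.0
```

Request:
send_rows(
  targets=[
    {"gripper": -1,"x": 0,"y": 0,"z": 0,"ax": 0,"ay": 0,"az": 7.1},
    {"gripper": -1,"x": 0,"y": 0,"z": 0,"ax": 0,"ay": 0,"az": 7.1},
    {"gripper": -1,"x": 0,"y": 0,"z": 0,"ax": 0,"ay": 0,"az": 7.1},
    {"gripper": -1,"x": 0,"y": 0,"z": 0,"ax": 0,"ay": 0,"az": 7.1},
    {"gripper": -1,"x": 0,"y": 0,"z": 0,"ax": 0,"ay": 0,"az": 7.1},
  ],
)

```text
clock: 2.22
position: [551.6, 103.4, 246.4]
ee_rot: [0.822, -0.569, 0.0, -0.0]
contact_force: [0.5, 0.5, -1.2]
gripper_width: 85.3
grasp_force: 0.0
```

Request:
send_rows(
  targets=[
    {"gripper": -1,"x": 0,"y": 0,"z": 0,"ax": 0,"ay": 0,"az": 7.1},
    {"gripper": -1,"x": 0,"y": 0,"z": 0,"ax": 0,"ay": 0,"az": 7.1},
    {"gripper": -1,"x": 0,"y": 0,"z": 0,"ax": 0,"ay": 0,"az": 7.1},
    {"gripper": -1,"x": 0,"y": 0,"z": 0,"ax": 0,"ay": 0,"az": 7.1},
    {"gripper": -1,"x": 0,"y": 0,"z": 0,"ax": 0,"ay": 0,"az": 7.1},
  ],
)

```text
clock: 2.63
position: [551.5, 103.5, 246.4]
ee_rot: [-0.61, 0.793, -0.0, 0.0]
contact_force: [0.5, -0.0, 1.0]
gripper_width: 85.5
grasp_force: 0.0
```

Request:
send_rows(
  targets=[
    {"gripper": -1,"x": 0,"y": 0,"z": 0,"ax": 0,"ay": 0,"az": 7.1},
    {"gripper": -1,"x": 0,"y": 0,"z": 0,"ax": 0,"ay": 0,"az": 0},
    {"gripper": -1,"x": 0,"y": 0,"z": 0,"ax": 0,"ay": 0,"az": 0},
    {"gripper": -1,"x": 0,"y": 0,"z": 0,"ax": 0,"ay": 0,"az": 0},
  ],
)

```text
clock: 2.97
position: [551.5, 103.5, 246.4]
ee_rot: [-0.563, 0.826, -0.0, 0.0]
contact_force: [-0.4, -0.4, 0.1]
gripper_width: 85.1
grasp_force: 0.0
```

```bash
python3 - <<'E'
from h import *
rel([539,64,245],-1.95)
m=arm.camera_model("wrist");p,d=arm.get_image("wrist");np.savez("w1.npz",p=p,d=d,**m)
cv2.imwrite("pics/w2.png",p[:,:,::-1])
for P in [[539,64,169],[550,94,169],[526,33,169]]: print(wpix(m,P))
E
```

```text
pos [551.5 103.5 246.4] yaw -1.9452 shift cm [ 4.14 -0.28  0.14] rotvec deg [-0.    0.01  0.28] F [-0.4 -0.4  0.1] M [-0.05 -0.02 -0.03] w 85.1 t 2.9667 j [ 0.47  0.27 -0.13 -0.   -1.18 -0.85]
[248.20799353 150.27155969]
[249.28232396 190.78722178]
[249.15335404 105.43639214]
```

View pics/w2.png

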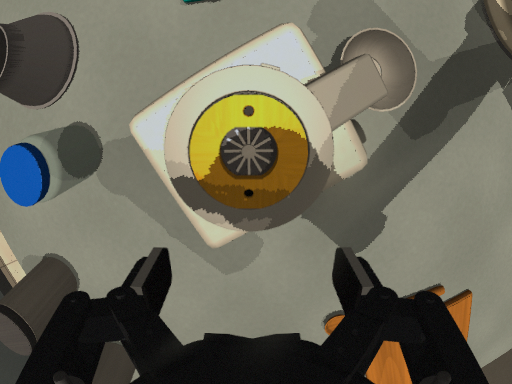

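The wrist view shows the ring centred near (248,151), with its holes at (248,111) and (249,193), nearly along the tool's x axis. Next I refine these and work out the move to the caddy.

```bash
python3 - <<'E'
from h import *
z=np.load("w1.npz");m={k:z[k] for k in ["fx","fy","cx","cy","cam_to_world"]};p=z["p"].astype(int)
hsv=cv2.cvtColor(z["p"],cv2.COLOR_RGB2HSV)
H=[]
for c in [(248,111),(249,193)]:
    x,y=c;w=hsv[y-9:y+10,x-9:x+10,2].astype(float);bg=np.percentile(w,70);k=np.clip(bg*.6-w,0,None)
    vv,uu=np.mgrid[y-9:y+10,x-9:x+10];u=(k*uu).sum()/k.sum();v=(k*vv).sum()/k.sum();P=wray(m,(u,v),169);H.append(P);print((u,v),P,(k>0).sum())
H=np.array(H);d=H[1]-H[0];print("c",H.mean(0),np.hypot(*d[:2]),"yaw",np.arctan2(d[1],d[0]))
q=((hsv[...,0]>18)&(hsv[...,0]<35)&(hsv[...,1]>150)&(hsv[...,2]>60)).astype(np.uint8)
q[:,:170]=0;q[:, 320:]=0;q[240:]=0
c=max(cv2.findContours(q,0,1)[0],key=cv2.contourArea)[:,0]
W=np.array([wray(m,t,169)[:2] for t in c]);A=np.c_[2*W,np.ones(len(W))];s=np.linalg.lstsq(A,(W**2).sum(1),rcond=None)[0]
print("ring circle",s[:2],np.sqrt(s[2]+s[:2]@s[:2]))
print("depth ring", z["d"][140:160,205:215].mean())
rel([502-42,-248,205],-3.05+2*np.pi)
E
```

```text
(np.float64(248.23523369286082), np.float64(110.59958911145353)) [528.02874539  36.31346539 169.        ] 85
(np.float64(248.3411252333126), np.float64(192.66065238645453)) [551.24893018  95.16000206 169.        ] 57
c [539.63883779  65.73673373 169.        ] 63.262088648007804 yaw 1.19496345633958
ring circle [538.50281474  62.93976017] 41.8200689362792
depth ring 220.95836
pos [551.5 103.5 246.4] yaw -1.9457 shift cm [36.06 -4.36  4.13] rotvec deg [-0.000e+00  1.000e-02  6.327e+01] F [ 0.3 -0.5  0.2] M [-0.01  0.01  0.02] w 85.4 t 3.0167 j [ 0.47  0.27 -0.13  0.   -1.18 -0.85]
```

Request:
send_rows(
  targets=[
    {"gripper": -1,"x": 3.63,"y": -1.32,"z": 0,"ax": 0,"ay": 0,"az": 0},
    {"gripper": -1,"x": 3.63,"y": -1.32,"z": 0,"ax": 0,"ay": 0,"az": 0},
    {"gripper": -1,"x": 3.63,"y": -1.32,"z": 0,"ax": 0,"ay": 0,"az": 0},
    {"gripper": -1,"x": 3.63,"y": -1.32,"z": 0,"ax": 0,"ay": 0,"az": 0},
    {"gripper": -1,"x": 3.63,"y": -1.32,"z": 0,"ax": 0,"ay": 0,"az": 0},
  ],
)

```text
clock: 3.43
position: [545.8, -91.1, 246.5]
ee_rot: [-0.563, 0.826, -0.0, 0.0]
contact_force: [1.1, 0.1, 0.7]
gripper_width: 85.6
grasp_force: 0.0
```

Request:
send_rows(
  targets=[
    {"gripper": -1,"x": 3.63,"y": -1.32,"z": 1,"ax": 0,"ay": 0,"az": 0},
    {"gripper": -1,"x": 3.63,"y": -1.32,"z": 1,"ax": 0,"ay": 0,"az": 0},
    {"gripper": -1,"x": 3.63,"y": -1.32,"z": 1,"ax": 0,"ay": 0,"az": 0},
    {"gripper": -1,"x": 3.63,"y": -1.32,"z": 1,"ax": 0,"ay": 0,"az": 0},
    {"gripper": -1,"x": 0,"y": 0,"z": 0,"ax": 0,"ay": 0,"az": 7.03},
  ],
)

```text
clock: 3.85
position: [539.8, -249.1, 203.5]
ee_rot: [-0.508, 0.861, 0.001, -0.002]
contact_force: [-0.3, 1.3, -0.3]
gripper_width: 85.2
grasp_force: 0.0
```

Request:
send_rows(
  targets=[
    {"gripper": -1,"x": 0,"y": 0,"z": 0,"ax": 0,"ay": 0,"az": 7.03},
    {"gripper": -1,"x": 0,"y": 0,"z": 0,"ax": 0,"ay": 0,"az": 7.03},
    {"gripper": -1,"x": 0,"y": 0,"z": 0,"ax": 0,"ay": 0,"az": 7.03},
    {"gripper": -1,"x": 0,"y": 0,"z": 0,"ax": 0,"ay": 0,"az": 7.03},
    {"gripper": -1,"x": 0,"y": 0,"z": 0,"ax": 0,"ay": 0,"az": 7.03},
  ],
)

```text
clock: 4.27
position: [541.7, -244.1, 206.3]
ee_rot: [-0.225, 0.974, -0.0, -0.0]
contact_force: [0.2, 0.2, 0.1]
gripper_width: 85.5
grasp_force: 0.0
```

Request:
send_rows(
  targets=[
    {"gripper": -1,"x": 0,"y": 0,"z": 0,"ax": 0,"ay": 0,"az": 7.03},
    {"gripper": -1,"x": 0,"y": 0,"z": 0,"ax": 0,"ay": 0,"az": 7.03},
    {"gripper": -1,"x": 0,"y": 0,"z": 0,"ax": 0,"ay": 0,"az": 7.03},
    {"gripper": -1,"x": 0,"y": 0,"z": 0,"ax": 0,"ay": 0,"az": 0},
    {"gripper": -1,"x": 0,"y": 0,"z": 0,"ax": 0,"ay": 0,"az": 0},
  ],
)

```text
clock: 4.68
position: [541.7, -244.0, 206.3]
ee_rot: [-0.047, 0.999, -0.0, -0.0]
contact_force: [0.4, -0.2, 0.0]
gripper_width: 85.5
grasp_force: 0.0
```

```bash
python3 - <<'E'
from h import *
rel([502,-248,205],-3.05)
m=arm.camera_model("wrist");p,d=arm.get_image("wrist");np.savez("w2.npz",p=p,d=d,**m)
cv2.imwrite("pics/w3.png",cv2.resize(p[30:260,130:390,::-1],None,fx=2.5,fy=2.5,interpolation=2))
E
```

```text
pos [ 541.7 -244.   206.3] yaw -3.0481 shift cm [ 3.99 -0.03  0.13] rotvec deg [-0.   -0.    0.11] F [ 0.4 -0.2  0. ] M [-0.02 -0.02  0.  ] w 85.5 t 4.6833 j [-0.15  0.35 -0.11  0.   -1.11 -1.33]
```

View pics/w3.png

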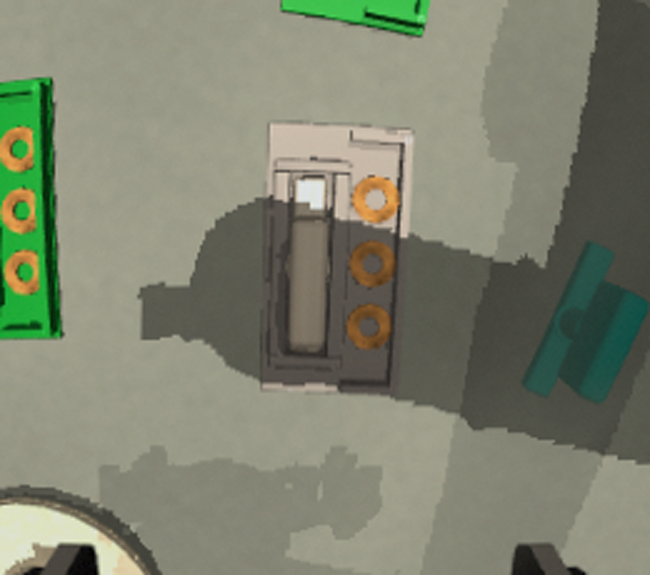

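The crop shows the steel spanner in the grey caddy, its wing top spanning (291,217)–(326,217) to (288,350)–(322,352). The teal spanner is at right and the green caddies are at the left and top.

```bash
python3 - <<'E'
from h import *
z=np.load("w2.npz");m={k:z[k] for k in ["fx","fy","cx","cy","cam_to_world"]}
f=lambda u,v:(130+u/2.5,30+v/2.5)
W=np.array([wray(m,f(*q),79) for q in [(292,217),(326,217),(322,351),(288,348)]]);print("wing",W[:,:2].round(1),W.mean(0),[np.hypot(*(W[i]-W[i-1])[:2]).round(1) for i in range(4)])
a=(W[0]+W[1])/2-(W[2]+W[3])/2;print("axis",np.arctan2(a[1],a[0]))
C=np.array([wray(m,f(*q),24) for q in [(270,122),(412,130),(391,387),(262,385)]]);print("caddy",C[:,:2].round(1),C.mean(0),[np.hypot(*(C[i]-C[i-1])[:2]).round(1) for i in range(4)])
for a in [C[0]-C[3],C[1]-C[2]]: print(np.arctan2(a[1],a[0]))
S=np.array([wray(m,f(*q),24) for q in [(289,172),(333,173),(328,358),(284,355)]]);print("slot",S[:,:2].round(1),S.mean(0))
D=z["d"];
def P3(u,v):
    u,v=f(u,v);r=wray(m,(u,v),0);T=m["cam_to_world"];o=T[:3,3];d=(r-o)/np.linalg.norm(r-o);return (o+d*D[int(v),int(u)]/(d@T[:3,2])).round(1)
print("wing z",P3(307,290),"caddy rim",P3(380,150),P3(305,192))
E
```

```text
wing [[ 479.2 -254. ]
 [ 478.  -241.8]
 [ 527.9 -238.3]
 [ 528.  -251.1]] [ 503.25907245 -246.31762739   79.        ] [np.float64(48.9), np.float64(12.2), np.float64(50.0), np.float64(12.8)]
axis -3.0769645702317643
caddy [[ 442.2 -267.7]
 [ 439.2 -206.7]
 [ 555.4 -202.4]
 [ 560.  -261.4]] [ 499.19564799 -234.54842612   24.        ] [np.float64(118.0), np.float64(61.1), np.float64(116.2), np.float64(59.1)]
-3.0875907134542393
-3.1048734685068946
slot [[ 463.3 -257.6]
 [ 461.9 -238.7]
 [ 544.5 -232.6]
 [ 545.  -252.6]] [ 503.67371028 -245.39229601   24.        ]
wing z [ 505.5 -246.1   78.6] caddy rim [ 449.  -217.8    5.6] [ 471.4 -250.    23.7]
```

Request:
send_rows(
  targets=[
    {"gripper": -1,"x": 0,"y": 0,"z": 0,"ax": 0,"ay": 0,"az": 1.55},
    {"gripper": -1,"x": 3.83,"y": 0.06,"z": 0,"ax": 0,"ay": 0,"az": 0},
    {"gripper": -1,"x": 0,"y": 0,"z": 3.5,"ax": 0,"ay": 0,"az": 0},
    {"gripper": -1,"x": 0,"y": 0,"z": 3.5,"ax": 0,"ay": 0,"az": 0},
    {"gripper": -1,"x": 0,"y": 0,"z": 2.0,"ax": 0,"ay": 0,"az": 0},
  ],
)

```text
clock: 5.15
position: [501.4, -245.3, 113.8]
ee_rot: [-0.032, 0.999, 0.001, -0.001]
contact_force: [-0.9, 0.9, -0.2]
gripper_width: 85.4
grasp_force: 0.0
```

Request:
send_rows(
  targets=[
    {"gripper": -1,"x": 0,"y": 0,"z": 2.5,"ax": 0,"ay": 0,"az": 0},
    {"gripper": -1,"x": 0,"y": 0,"z": 2.0,"ax": 0,"ay": 0,"az": 0},
    {"gripper": -1,"x": 0,"y": 0,"z": 2.0,"ax": 0,"ay": 0,"az": 0},
    {"gripper": -1,"x": 0,"y": 0,"z": 0,"ax": 0,"ay": 0,"az": 0},
    {"gripper": -1,"x": 0,"y": 0,"z": 0,"ax": 0,"ay": 0,"az": 0},
  ],
)

```text
clock: 5.57
position: [503.1, -245.8, 50.7]
ee_rot: [-0.032, 0.999, 0.0, -0.001]
contact_force: [-0.4, -0.6, 0.9]
gripper_width: 85.6
grasp_force: 0.0
```

```bash
python3 - <<'E'
from h import *
rel([503.5,-246,49],-3.075)
E
```

```text
pos [ 503.1 -245.8   50.7] yaw -3.0771 shift cm [-0.04 -0.03  0.17] rotvec deg [ 0.02 -0.13 -0.12] F [-0.4 -0.6  0.9] M [ 0.04 -0.04  0.03] w 85.6 t 5.5667 j [-0.16  0.47 -0.37  0.   -0.73 -1.34]
```

Request:
send_rows(
  targets=[
    {"gripper": 0.3,"x": 0,"y": 0,"z": 0.1,"ax": 0,"ay": 0,"az": 0},
    {"gripper": 0.5,"x": 0,"y": 0,"z": 0,"ax": 0,"ay": 0,"az": 0},
    {"gripper": 1,"x": 0,"y": 0,"z": 0,"ax": 0,"ay": 0,"az": 0},
    {"gripper": 1,"x": 0,"y": 0,"z": 0,"ax": 0,"ay": 0,"az": 0},
    {"gripper": 1,"x": 0,"y": 0,"z": 0,"ax": 0,"ay": 0,"az": 0},
  ],
)

```text
clock: 5.98
position: [503.9, -245.8, 51.1]
ee_rot: [-0.031, 1.0, -0.0, 0.001]
contact_force: [0.3, 0.9, 0.4]
gripper_width: 25.4
grasp_force: 0.0
```

Request:
send_rows(
  targets=[
    {"gripper": 1,"x": 0,"y": 0,"z": 0,"ax": 0,"ay": 0,"az": 0},
    {"gripper": 1,"x": 0,"y": 0,"z": 0,"ax": 0,"ay": 0,"az": 0},
    {"gripper": 1,"x": 0,"y": 0,"z": 0,"ax": 0,"ay": 0,"az": 0},
    {"gripper": 1,"x": 0,"y": 0,"z": 0,"ax": 0,"ay": 0,"az": 0},
    {"gripper": 1,"x": 0,"y": 0,"z": 0,"ax": 0,"ay": 0,"az": 0},
  ],
)

```text
clock: 6.4
position: [503.9, -245.9, 51.0]
ee_rot: [-0.031, 1.0, -0.0, 0.0]
contact_force: [-1.1, -0.5, 5.0]
gripper_width: 13.1
grasp_force: 59.4
```

```bash
python3 - <<'E'
from h import *
rel([503.5,-246,49],-3.075)
E
```

```text
pos [ 503.9 -245.9   51. ] yaw -3.0788 shift cm [ 0.04 -0.01  0.2 ] rotvec deg [-0.03  0.05 -0.22] F [-1.1 -0.5  5. ] M [0.13 0.26 0.04] w 13.1 t 6.4 j [-0.16  0.47 -0.37  0.   -0.73 -1.34]
```

Request:
send_rows(
  targets=[
    {"gripper": 1,"x": 0,"y": 0,"z": -0.5,"ax": 0,"ay": 0,"az": 0},
    {"gripper": 1,"x": 0,"y": 0,"z": -1.0,"ax": 0,"ay": 0,"az": 0},
    {"gripper": 1,"x": 0,"y": 0,"z": -2.0,"ax": 0,"ay": 0,"az": 0},
    {"gripper": 1,"x": 0,"y": 0,"z": -2.5,"ax": 0,"ay": 0,"az": 0},
    {"gripper": 1,"x": 0,"y": 0,"z": -2.5,"ax": 0,"ay": 0,"az": 0},
  ],
)

```text
clock: 6.82
position: [502.5, -245.4, 135.7]
ee_rot: [-0.031, 1.0, 0.0, -0.001]
contact_force: [0.6, -0.3, -0.5]
gripper_width: 13.2
grasp_force: 58.4
```

Request:
send_rows(
  targets=[
    {"gripper": 1,"x": 0,"y": 0,"z": -2.5,"ax": 0,"ay": 0,"az": 0},
    {"gripper": 1,"x": 0,"y": 0,"z": -2.5,"ax": 0,"ay": 0,"az": 0},
    {"gripper": 1,"x": 0,"y": 0,"z": -2.5,"ax": 0,"ay": 0,"az": 0},
    {"gripper": 1,"x": 0,"y": 0,"z": -2.5,"ax": 0,"ay": 0,"az": 0},
    {"gripper": 1,"x": 0,"y": 0,"z": -1.0,"ax": 0,"ay": 0,"az": 0},
  ],
)

```text
clock: 7.23
position: [504.5, -246.2, 249.3]
ee_rot: [-0.031, 1.0, -0.001, 0.003]
contact_force: [0.7, -0.1, -0.9]
gripper_width: 13.3
grasp_force: 58.5
```

Request:
send_rows(
  targets=[
    {"gripper": 1,"x": 0,"y": 0,"z": 0,"ax": 0,"ay": 0,"az": -7.1},
    {"gripper": 1,"x": 0,"y": 0,"z": 0,"ax": 0,"ay": 0,"az": -7.1},
    {"gripper": 1,"x": 0,"y": 0,"z": 0,"ax": 0,"ay": 0,"az": -7.1},
    {"gripper": 1,"x": 0,"y": 0,"z": 0,"ax": 0,"ay": 0,"az": -7.1},
    {"gripper": 1,"x": 0,"y": 0,"z": 0,"ax": 0,"ay": 0,"az": -7.1},
  ],
)

```text
clock: 7.65
position: [502.7, -245.4, 244.2]
ee_rot: [-0.337, 0.941, 0.001, -0.001]
contact_force: [-0.2, -0.5, -1.6]
gripper_width: 12.9
grasp_force: 58.5
```

Request:
send_rows(
  targets=[
    {"gripper": 1,"x": 0,"y": 0,"z": 0,"ax": 0,"ay": 0,"az": -7.1},
    {"gripper": 1,"x": 0,"y": 0,"z": 0,"ax": 0,"ay": 0,"az": -7.1},
    {"gripper": 1,"x": 0,"y": 0,"z": 0,"ax": 0,"ay": 0,"az": -7.1},
    {"gripper": 1,"x": 0,"y": 0,"z": 0,"ax": 0,"ay": 0,"az": -7.1},
    {"gripper": 1,"x": 0,"y": 0,"z": 0,"ax": 0,"ay": 0,"az": -0.8},
  ],
)

```text
clock: 8.07
position: [502.8, -245.4, 244.2]
ee_rot: [-0.562, 0.827, 0.001, -0.001]
contact_force: [-0.7, 0.5, -1.6]
gripper_width: 13.1
grasp_force: 58.5
```

```bash
python3 - <<'E'
from h import *
rel([539.6,65.7,245],1.195-np.pi)
E
```

```text
pos [ 502.8 -245.4  244.2] yaw -1.9476 shift cm [-30.28   8.02  -0.06] rotvec deg [ 0.14  0.01 -0.06] F [-0.7  0.5 -1.6] M [-0.02 -0.02 -0.03] w 13.1 t 8.0667 j [-0.16  0.27 -0.13 -0.   -1.17 -0.21]
```

Request:
send_rows(
  targets=[
    {"gripper": 1,"x": -3.78,"y": 1.0,"z": 0,"ax": 0,"ay": 0,"az": 0},
    {"gripper": 1,"x": -3.78,"y": 1.0,"z": 0,"ax": 0,"ay": 0,"az": 0},
    {"gripper": 1,"x": -3.78,"y": 1.0,"z": 0,"ax": 0,"ay": 0,"az": 0},
    {"gripper": 1,"x": -3.78,"y": 1.0,"z": 0,"ax": 0,"ay": 0,"az": 0},
    {"gripper": 1,"x": -3.78,"y": 1.0,"z": 0,"ax": 0,"ay": 0,"az": 0},
  ],
)

```text
clock: 8.48
position: [526.3, -50.0, 244.8]
ee_rot: [-0.56, 0.829, 0.0, -0.0]
contact_force: [1.0, 0.7, -1.5]
gripper_width: 13.3
grasp_force: 58.6
```

Request:
send_rows(
  targets=[
    {"gripper": 1,"x": -3.78,"y": 1.0,"z": 0,"ax": 0,"ay": 0,"az": 0},
    {"gripper": 1,"x": -3.78,"y": 1.0,"z": 0,"ax": 0,"ay": 0,"az": 0},
    {"gripper": 1,"x": -3.78,"y": 1.0,"z": 0,"ax": 0,"ay": 0,"az": 0},
    {"gripper": 1,"x": 0,"y": 0,"z": 1.5,"ax": 0,"ay": 0,"az": 0},
    {"gripper": 1,"x": 0,"y": 0,"z": 0,"ax": 0,"ay": 0,"az": 0},
  ],
)

```text
clock: 8.9
position: [539.1, 66.7, 227.2]
ee_rot: [-0.561, 0.828, 0.001, -0.003]
contact_force: [-0.6, -1.5, -2.7]
gripper_width: 13.2
grasp_force: 58.6
```

Request:
send_rows(
  targets=[
    {"gripper": 1,"x": 0,"y": 0,"z": 0,"ax": 0,"ay": 0,"az": 0},
    {"gripper": 1,"x": 0,"y": 0,"z": 0,"ax": 0,"ay": 0,"az": 0},
  ],
)

```text
clock: 9.07
position: [540.9, 63.9, 230.3]
ee_rot: [-0.56, 0.828, -0.0, -0.0]
contact_force: [0.7, 0.1, -1.2]
gripper_width: 13.2
grasp_force: 58.6
```

```bash
python3 - <<'E'
from h import *
rel([539.6,65.7,206],1.195-np.pi)
m=arm.camera_model("wrist");p,d=arm.get_image("wrist");np.savez("w3.npz",p=p,d=d,**m)
cv2.imwrite("pics/w4.png",cv2.resize(p[120:320,140:360,::-1],None,fx=3,fy=3,interpolation=2))
E
```

```text
pos [540.9  63.9 230.3] yaw -1.9518 shift cm [-0.12  0.18  2.43] rotvec deg [ 0.02 -0.05 -0.3 ] F [ 0.7  0.1 -1.2] M [-0.07 -0.01 -0.01] w 13.2 t 9.0667 j [ 0.42  0.25 -0.19  0.   -1.13 -0.8 ]
```

View pics/w4.png

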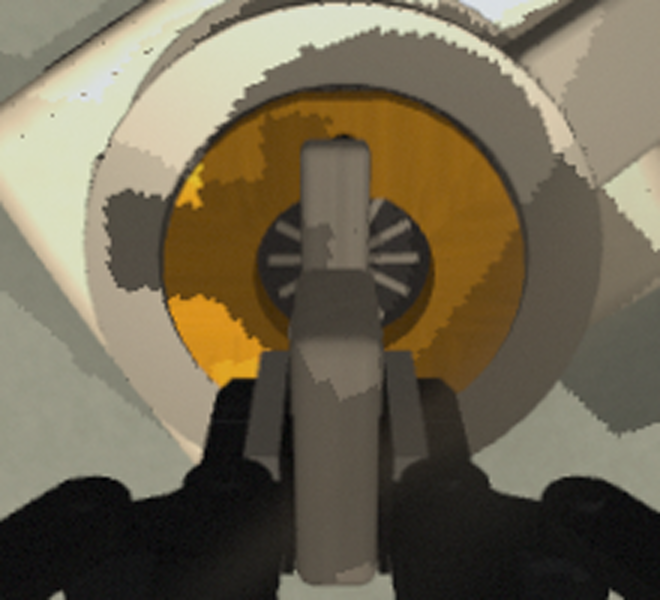

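The view shows the spanner held straight between the fingers. The far ring hole peeks out at crop (343,137), a little right of the foot-end centre at (336,140), which agrees with the computed +y correction.

```bash
python3 - <<'E'
from h import *
z=np.load("w3.npz");m={k:z[k] for k in ["fx","fy","cx","cy","cam_to_world"]}
s=arm.read_state();M=R.from_quat(s["ee_rot"]).as_matrix()
for q in [(336,138),(336,141)]:
    P=wray(m,(140+q[0]/3,120+q[1]/3),s["position"][2]-37);print("foot end in tool",(M.T@(P-s["position"])).round(1))
# hole visible slice & ring circle
hsv=cv2.cvtColor(z["p"],cv2.COLOR_RGB2HSV)
q=((hsv[...,0]>10)&(hsv[...,0]<35)&(hsv[...,1]>170)).astype(np.uint8);q[:,:185]=0;q[:,325:]=0;q[230:]=0
c=max(cv2.findContours(q,0,1)[0],key=cv2.contourArea)[:,0]
W=np.array([wray(m,t,169)[:2] for t in c]);r=np.hypot(*(W-[539,64]).T);W=W[(r>40)&(r<48)]
A=np.c_[2*W,np.ones(len(W))];t=np.linalg.lstsq(A,(W**2).sum(1),rcond=None)[0];print("ring",t[:2],np.sqrt(t[2]+t[:2]@t[:2]),len(W))
print(hsv[160:172,245:265,2])
E
```

```text
foot end in tool [38.7  0.3 37. ]
foot end in tool [38.1  0.3 37. ]
ring [539.20592128  64.02628415] 43.9273888753417 223
[[105 104 106 105 104 105 136 140 140 141 140 141 139 140 143 141 140 140
  139 139]
 [104 105 107 119 119 119 138 140 141 143 142 140 138 141 143 140 139 139
  139 139]
 [103 104 107 125 139 139 139 140 141 142 142 139 139 140 142 142 140 138
  138 140]
 [102 104 106 106 136 140 139 138 134 135 138 136 139 141 143 140 138 139
  139 138]
 [102 104 107 106 126 136 133 117 106  96 106 113 127 137 143 141 141 137
  137 139]
 [ 99 101 102 102  99 116  99  55  50  22  28  63  89 115 134 133 139 138
  138 138]
 [ 83  83  85  82  81  72  51  49  49  50  47  50  57  82 104 106 119 136
  137 140]
 [ 67  68  67  65  66  69  69  69  71  69  69  69  67  68  70  68  77 122
  136 139]
 [ 76  78  76  76  78  76  77  79  80  75  75  77  78  76  78  77  69  90
  136 139]
 [ 95  97  96  97  96  95  98  98  94  92  93  94  95  97  95  94  89  76
  127 139]
 [109 111 110 110 110 112 111 109 106 106 108 107 112 111 111 110 109  92
  111 136]
 [115 115 115 116 114 117 116 114 112 111 114 114 118 118 118 119 113 104
  103 136]]
```

```bash
python3 - <<'E'
from h import *
z=np.load("w3.npz");m={k:z[k] for k in ["fx","fy","cx","cy","cam_to_world"]}
s=arm.read_state();M=R.from_quat(s["ee_rot"]).as_matrix()
for q in [(254.5,164.2)]:
    P=wray(m,q,169);t=M.T@(P-s["position"]);print("hole far edge in tool",t.round(1),"centre of ring along x",t[0]-35.75)
z=np.load("w1.npz");m={k:z[k] for k in ["fx","fy","cx","cy","cam_to_world"]}
v=cv2.cvtColor(z["p"],cv2.COLOR_RGB2HSV)[...,2]
print(v[100:122,246:251].mean(1).round(),v[182:204,246:251].mean(1).round())
print(v[109:113,238:260].mean(0).round(),v[191:195,238:260].mean(0).round())
yy=np.array([wray(m,(248.5,r),169)[:2] for r in range(80,225)])
print(v[84:100,248],v[200:216,248])
E
```

```text
hole far edge in tool [34.2  2.1 61.7] centre of ring along x -1.5043005874375694
[200. 200. 201. 200. 202. 171.  93.  69.  68.  68.  69.  70.  68.  67.
  62.  90. 162. 194. 201. 201. 201. 200.] [124. 124. 123. 124. 124. 124. 113.  73.  14.   7.   7.   4.   5.   9.
  47.  72.  89.  99.  98.  94.  95.  94.]
[198. 198. 199. 203. 186. 126.  72.  68.  69.  68.  68.  68.  69.  70.
  68.  99. 182. 199. 198. 199. 199. 201.] [93. 92. 93. 93. 95. 86. 43. 11.  7.  6.  5.  4.  6.  5. 15. 73. 90. 93.
 90. 92. 93. 94.]
[203 204 204 203 204 201  89  83 117  74 105 187 199 200 201 201] [94 94 96 92 95 94 92 94 77 64 71 75 72 74 74 75]
```

Request:
send_rows(
  targets=[
    {"gripper": 1,"x": -0.1,"y": 0.18,"z": 0,"ax": 0,"ay": 0,"az": -0.3},
    {"gripper": 1,"x": 0,"y": 0,"z": 0.6,"ax": 0,"ay": 0,"az": 0},
    {"gripper": 1,"x": 0,"y": 0,"z": 0.6,"ax": 0,"ay": 0,"az": 0},
    {"gripper": 1,"x": 0,"y": 0,"z": 0.2,"ax": 0,"ay": 0,"az": 0},
    {"gripper": 1,"x": 0,"y": 0,"z": 0,"ax": 0,"ay": 0,"az": 0},
  ],
)

```text
clock: 9.53
position: [539.1, 65.9, 215.2]
ee_rot: [-0.563, 0.826, 0.0, -0.001]
contact_force: [-0.7, 0.4, -1.9]
gripper_width: 12.9
grasp_force: 58.7
```

Request:
send_rows(
  targets=[
    {"gripper": 1,"x": 0,"y": 0,"z": 0.1,"ax": 0,"ay": 0,"az": 0},
    {"gripper": 1,"x": 0,"y": 0,"z": 0.1,"ax": 0,"ay": 0,"az": 0},
    {"gripper": 1,"x": 0,"y": 0,"z": 0,"ax": 0,"ay": 0,"az": 0},
    {"gripper": 1,"x": 0,"y": 0,"z": 0,"ax": 0,"ay": 0,"az": 0},
  ],
)

```text
clock: 9.87
position: [539.8, 66.4, 214.4]
ee_rot: [-0.563, 0.826, -0.0, 0.0]
contact_force: [-0.5, -0.7, -2.5]
gripper_width: 13.0
grasp_force: 58.7
```

```bash
python3 - <<'E'
from h import *
rel([539.6,65.7,206],1.195-np.pi)
E
```

```text
pos [539.8  66.4 214.4] yaw -1.9447 shift cm [ 0.07 -0.    0.84] rotvec deg [-0.01  0.    0.11] F [-0.5 -0.7 -2.5] M [0.04 0.03 0.03] w 13.0 t 9.8667 j [ 0.42  0.26 -0.22  0.   -1.09 -0.79]
```

Request:
send_rows(
  targets=[
    {"gripper": 1,"x": 0.08,"y": 0,"z": 0,"ax": 0,"ay": 0,"az": 0},
    {"gripper": 1,"x": 0,"y": 0,"z": 0.1,"ax": 0,"ay": 0,"az": 0},
    {"gripper": 1,"x": 0,"y": 0,"z": 0.1,"ax": 0,"ay": 0,"az": 0},
    {"gripper": 1,"x": 0,"y": 0,"z": 0,"ax": 0,"ay": 0,"az": 0},
  ],
)

```text
clock: 10.2
position: [539.3, 65.6, 212.1]
ee_rot: [-0.563, 0.826, 0.0, -0.0]
contact_force: [-0.3, -0.5, -1.5]
gripper_width: 13.2
grasp_force: 58.7
```

```bash
python3 - <<'E'
from h import *
rel([539.6,65.7,206],1.195-np.pi)
E
```

```text
pos [539.3  65.6 212.1] yaw -1.9447 shift cm [-0.02 -0.02  0.61] rotvec deg [ 0.02 -0.01  0.11] F [-0.3 -0.5 -1.5] M [ 0.05  0.04 -0.03] w 13.2 t 10.2 j [ 0.42  0.26 -0.22 -0.   -1.09 -0.79]
```

Below the contact height with no force, so the tips are likely entering. I continue gently.

Request:
send_rows(
  targets=[
    {"gripper": 1,"x": 0,"y": 0,"z": 0.1,"ax": 0,"ay": 0,"az": 0},
    {"gripper": 1,"x": 0,"y": 0,"z": 0.1,"ax": 0,"ay": 0,"az": 0},
    {"gripper": 1,"x": 0,"y": 0,"z": 0,"ax": 0,"ay": 0,"az": 0},
  ],
)

```text
clock: 10.45
position: [539.3, 65.6, 210.0]
ee_rot: [-0.563, 0.826, 0.0, -0.0]
contact_force: [0.5, 0.3, -2.2]
gripper_width: 13.3
grasp_force: 58.7
```

```bash
python3 - <<'E'
from h import *
rel([539.6,65.7,206],1.195-np.pi)
E
```

```text
pos [539.3  65.6 210. ] yaw -1.9447 shift cm [-0.02 -0.02  0.4 ] rotvec deg [ 0.02 -0.02  0.11] F [ 0.5  0.3 -2.2] M [-0.05  0.04 -0.03] w 13.3 t 10.45 j [ 0.42  0.26 -0.23 -0.   -1.08 -0.79]
```

Request:
send_rows(
  targets=[
    {"gripper": 1,"x": 0,"y": 0,"z": 0.1,"ax": 0,"ay": 0,"az": 0},
    {"gripper": 1,"x": 0,"y": 0,"z": 0.1,"ax": 0,"ay": 0,"az": 0},
    {"gripper": 1,"x": 0,"y": 0,"z": 0,"ax": 0,"ay": 0,"az": 0},
  ],
)

```text
clock: 10.7
position: [539.3, 65.6, 208.0]
ee_rot: [-0.563, 0.826, 0.0, -0.0]
contact_force: [0.2, 0.2, -1.3]
gripper_width: 12.8
grasp_force: 58.7
```

Request:
send_rows(
  targets=[
    {"gripper": 1,"x": 0,"y": 0,"z": 0.1,"ax": 0,"ay": 0,"az": 0},
    {"gripper": 1,"x": 0,"y": 0,"z": 0,"ax": 0,"ay": 0,"az": 0},
  ],
)

```text
clock: 10.87
position: [539.4, 65.6, 207.1]
ee_rot: [-0.563, 0.826, 0.0, -0.0]
contact_force: [-0.4, 0.2, -3.1]
gripper_width: 13.3
grasp_force: 58.7
```

```bash
python3 - <<'E'
from h import *
rel([539.6,65.7,206],1.195-np.pi)
E
```

```text
pos [539.4  65.6 207.1] yaw -1.9448 shift cm [-0.01 -0.02  0.11] rotvec deg [ 0.02 -0.01  0.11] F [-0.4  0.2 -3.1] M [-0.02 -0.   -0.01] w 13.3 t 10.8667 j [ 0.42  0.27 -0.23 -0.   -1.07 -0.79]
```

Request:
send_rows(
  targets=[
    {"gripper": 1,"x": 0,"y": 0,"z": 0.05,"ax": 0,"ay": 0,"az": 0},
    {"gripper": 1,"x": 0,"y": 0,"z": 0,"ax": 0,"ay": 0,"az": 0},
  ],
)

```text
clock: 11.03
position: [539.4, 65.6, 206.7]
ee_rot: [-0.563, 0.826, 0.0, -0.0]
contact_force: [-0.0, -0.9, -2.2]
gripper_width: 12.8
grasp_force: 58.7
```

Request:
send_rows(
  targets=[
    {"gripper": 1,"x": 0,"y": 0,"z": 0.05,"ax": 0,"ay": 0,"az": 0},
    {"gripper": 1,"x": 0,"y": 0,"z": 0,"ax": 0,"ay": 0,"az": 0},
  ],
)

```text
clock: 11.2
position: [539.4, 65.6, 206.2]
ee_rot: [-0.563, 0.826, 0.0, -0.0]
contact_force: [0.2, 0.7, -2.4]
gripper_width: 13.1
grasp_force: 58.7
```

Request:
send_rows(
  targets=[
    {"gripper": 1,"x": 0,"y": 0,"z": 0.03,"ax": 0,"ay": 0,"az": 0},
    {"gripper": 1,"x": 0,"y": 0,"z": 0,"ax": 0,"ay": 0,"az": 0},
  ],
)

```text
clock: 11.37
position: [539.5, 65.6, 206.0]
ee_rot: [-0.563, 0.826, -0.0, 0.0]
contact_force: [0.8, -0.2, -1.6]
gripper_width: 13.0
grasp_force: 58.7
```

Request:
send_rows(
  targets=[
    {"gripper": 1,"x": 0,"y": 0,"z": 0.04,"ax": 0,"ay": 0,"az": 0},
    {"gripper": 1,"x": 0,"y": 0,"z": 0,"ax": 0,"ay": 0,"az": 0},
  ],
)

```text
clock: 11.53
position: [539.5, 65.6, 206.0]
ee_rot: [-0.563, 0.826, -0.0, 0.0]
contact_force: [-0.8, -0.9, 0.1]
gripper_width: 13.6
grasp_force: 59.2
```

Request:
send_rows(
  targets=[
    {"gripper": 1,"x": 0,"y": 0,"z": 0.03,"ax": 0,"ay": 0,"az": 0},
    {"gripper": 1,"x": 0,"y": 0,"z": 0,"ax": 0,"ay": 0,"az": 0},
  ],
)

```text
clock: 11.7
position: [539.6, 65.6, 206.0]
ee_rot: [-0.563, 0.826, -0.0, 0.0]
contact_force: [-1.9, 0.5, 2.6]
gripper_width: 13.0
grasp_force: 59.6
```

Request:
send_rows(
  targets=[
    {"gripper": 1,"x": 0,"y": 0,"z": 0.03,"ax": 0,"ay": 0,"az": 0},
    {"gripper": 1,"x": 0,"y": 0,"z": 0,"ax": 0,"ay": 0,"az": 0},
    {"gripper": 1,"x": 0,"y": 0,"z": 0,"ax": 0,"ay": 0,"az": 0},
    {"gripper": 1,"x": 0,"y": 0,"z": 0,"ax": 0,"ay": 0,"az": 0},
  ],
)

```text
clock: 12.03
position: [539.6, 65.6, 205.9]
ee_rot: [-0.563, 0.826, -0.0, 0.0]
contact_force: [-2.4, 0.4, 4.8]
gripper_width: 13.1
grasp_force: 60.0
```

Request:
send_rows(
  targets=[
    {"gripper": 1,"x": 0,"y": 0,"z": 0,"ax": 0,"ay": 0,"az": 1},
    {"gripper": 1,"x": 0,"y": 0,"z": 0,"ax": 0,"ay": 0,"az": 1},
    {"gripper": 1,"x": 0,"y": 0,"z": 0,"ax": 0,"ay": 0,"az": 1},
    {"gripper": 1,"x": 0,"y": 0,"z": 0,"ax": 0,"ay": 0,"az": 1},
    {"gripper": 1,"x": 0,"y": 0,"z": 0,"ax": 0,"ay": 0,"az": 1},
  ],
)

```text
clock: 12.45
position: [539.7, 65.7, 205.9]
ee_rot: [-0.527, 0.85, -0.0, 0.0]
contact_force: [-1.9, 0.6, 5.1]
gripper_width: 13.0
grasp_force: 59.9
```

Request:
send_rows(
  targets=[
    {"gripper": 1,"x": 0,"y": 0,"z": 0,"ax": 0,"ay": 0,"az": 1},
    {"gripper": 1,"x": 0,"y": 0,"z": 0,"ax": 0,"ay": 0,"az": 1},
    {"gripper": 1,"x": 0,"y": 0,"z": 0,"ax": 0,"ay": 0,"az": 1},
    {"gripper": 1,"x": 0,"y": 0,"z": 0,"ax": 0,"ay": 0,"az": 1},
    {"gripper": 1,"x": 0,"y": 0,"z": 0,"ax": 0,"ay": 0,"az": 1},
  ],
)

```text
clock: 12.87
position: [539.7, 65.7, 205.9]
ee_rot: [-0.489, 0.872, -0.0, 0.0]
contact_force: [-2.7, 0.4, 5.5]
gripper_width: 12.8
grasp_force: 59.9
```

```bash
python3 - <<'E'
from h import *
rel([539.5,65.6,206],1.195-np.pi)
E
```

```text
pos [539.7  65.7 205.9] yaw -2.1194 shift cm [ 0.02  0.02 -0.01] rotvec deg [-0.06  0.02 -9.9 ] F [-2.7  0.4  5.5] M [0.07 0.8  0.18] w 12.8 t 12.8667 j [ 0.42  0.27 -0.23  0.   -1.07 -0.97]
```

Request:
send_rows(
  targets=[
    {"gripper": 1,"x": 0,"y": 0,"z": 0,"ax": 0,"ay": 0,"az": 2},
    {"gripper": 1,"x": 0,"y": 0,"z": 0,"ax": 0,"ay": 0,"az": 2},
    {"gripper": 1,"x": 0,"y": 0,"z": 0,"ax": 0,"ay": 0,"az": 2},
    {"gripper": 1,"x": 0,"y": 0,"z": 0,"ax": 0,"ay": 0,"az": 2},
    {"gripper": 1,"x": 0,"y": 0,"z": 0,"ax": 0,"ay": 0,"az": 2},
  ],
)

```text
clock: 13.28
position: [539.7, 65.8, 205.9]
ee_rot: [-0.411, 0.912, -0.0, 0.001]
contact_force: [-2.8, 0.6, 5.8]
gripper_width: 12.8
grasp_force: 59.9
```

Request:
send_rows(
  targets=[
    {"gripper": 1,"x": 0,"y": 0,"z": 0,"ax": 0,"ay": 0,"az": 2},
    {"gripper": 1,"x": 0,"y": 0,"z": 0,"ax": 0,"ay": 0,"az": 2},
    {"gripper": 1,"x": 0,"y": 0,"z": 0,"ax": 0,"ay": 0,"az": 2},
    {"gripper": 1,"x": 0,"y": 0,"z": 0,"ax": 0,"ay": 0,"az": 2},
    {"gripper": 1,"x": 0,"y": 0,"z": 0,"ax": 0,"ay": 0,"az": 2},
  ],
)

```text
clock: 13.7
position: [539.6, 65.8, 205.9]
ee_rot: [-0.33, 0.944, -0.0, 0.001]
contact_force: [-3.5, 0.9, 6.3]
gripper_width: 13.1
grasp_force: 59.9
```

Request:
send_rows(
  targets=[
    {"gripper": 1,"x": 0,"y": 0,"z": 0,"ax": 0,"ay": 0,"az": 1.5},
    {"gripper": 1,"x": 0,"y": 0,"z": 0,"ax": 0,"ay": 0,"az": 1.5},
    {"gripper": 1,"x": 0,"y": 0,"z": 0,"ax": 0,"ay": 0,"az": 1},
    {"gripper": 1,"x": 0,"y": 0,"z": 0,"ax": 0,"ay": 0,"az": 0},
  ],
)

```text
clock: 14.03
position: [539.7, 65.9, 206.0]
ee_rot: [-0.297, 0.955, -0.0, 0.001]
contact_force: [-2.0, 0.3, 5.9]
gripper_width: 12.9
grasp_force: 60.0
```

```bash
python3 - <<'E'
from h import *
rel([539.5,65.6,206],1.195-np.pi)
E
```

```text
pos [539.7  65.9 206. ] yaw -2.5382 shift cm [ 0.03 -0.01 -0.  ] rotvec deg [ -0.04   0.05 -33.9 ] F [-2.   0.3  5.9] M [0.3  0.94 0.04] w 12.9 t 14.0333 j [ 0.42  0.27 -0.23  0.   -1.07 -1.39]
```

Request:
send_rows(
  targets=[
    {"gripper": 1,"x": 0,"y": 0,"z": 0,"ax": 0,"ay": 0,"az": 1},
    {"gripper": 1,"x": 0,"y": 0,"z": 0,"ax": 0,"ay": 0,"az": 1},
  ],
)

```text
clock: 14.2
position: [539.7, 65.9, 206.0]
ee_rot: [-0.28, 0.96, -0.0, 0.001]
contact_force: [-3.2, 1.1, 5.9]
gripper_width: 12.6
grasp_force: 60.0
```

```bash
python3 - <<'E'
from h import *
rel([539.5,65.6,206],1.195-np.pi)
E
```

```text
pos [539.7  65.9 206. ] yaw -2.5731 shift cm [ 0.03 -0.02 -0.  ] rotvec deg [ -0.04   0.06 -35.89] F [-3.2  1.1  5.9] M [0.33 0.91 0.22] w 12.6 t 14.2 j [ 0.42  0.27 -0.23  0.   -1.07 -1.42]
```

Request:
send_rows(
  targets=[
    {"gripper": 1,"x": 0,"y": 0,"z": 0,"ax": 0,"ay": 0,"az": 1},
    {"gripper": 1,"x": 0,"y": 0,"z": 0,"ax": 0,"ay": 0,"az": 1},
  ],
)

```text
clock: 14.37
position: [539.7, 65.9, 205.9]
ee_rot: [-0.264, 0.965, 0.0, 0.001]
contact_force: [-3.0, 0.2, 5.3]
gripper_width: 13.0
grasp_force: 59.9
```

```bash
python3 - <<'E'
from h import *
rel([539.5,65.6,206],1.195-np.pi)
E
```

```text
pos [539.7  65.9 205.9] yaw -2.608 shift cm [ 0.03 -0.02 -0.01] rotvec deg [ -0.04   0.06 -37.9 ] F [-3.   0.2  5.3] M [0.44 0.92 0.19] w 13.0 t 14.3667 j [ 0.42  0.27 -0.23  0.   -1.07 -1.46]
```

Request:
send_rows(
  targets=[
    {"gripper": 1,"x": 0,"y": 0,"z": -0.04,"ax": 0,"ay": 0,"az": 0.4},
    {"gripper": 1,"x": 0,"y": 0,"z": 0,"ax": 0,"ay": 0,"az": 0.4},
    {"gripper": 1,"x": 0,"y": 0,"z": 0,"ax": 0,"ay": 0,"az": 0.4},
  ],
)

```text
clock: 14.62
position: [539.6, 66.0, 205.9]
ee_rot: [-0.254, 0.967, 0.0, 0.0]
contact_force: [-2.6, 1.6, 5.8]
gripper_width: 13.4
grasp_force: 59.9
```

```bash
cat > s.py <<'E'
from h import *
s=arm.read_state();M=R.from_quat(s["ee_rot"]).as_matrix()
print("yaw deg",np.degrees(np.arctan2(M[1,0],M[0,0])).round(2),s["position"].round(1),"F",s["contact_force"].round(1),"M",s["wrist_torque"].round(2),"w",round(s["gripper_width"],1),"g",round(s["grasp_force"],1),"j6",s["joints"][5].round(4),"eff",s["joint_efforts"].round(2),s["clock"])
E
python3 s.py
```

```text
yaw deg -150.62 [539.6  66.  205.9] F [-2.6  1.6  5.8] M [0.56 0.89 0.2 ] w 13.4 g 59.9 j6 -1.4778 eff [ -1.27 -29.2   16.72   4.05   0.56  -0.14] 14.6167
```

Request:
send_rows(
  targets=[
    {"gripper": 1,"x": 0,"y": 0,"z": 0,"ax": 0,"ay": 0,"az": 0.4},
    {"gripper": 1,"x": 0,"y": 0,"z": 0,"ax": 0,"ay": 0,"az": 0.4},
  ],
)

```text
clock: 14.78
position: [539.6, 66.0, 205.9]
ee_rot: [-0.247, 0.969, 0.0, 0.0]
contact_force: [-3.7, 2.2, 5.9]
gripper_width: 12.8
grasp_force: 59.8
```

```bash
python3 s.py
```

```text
yaw deg -151.42 [539.6  66.  205.9] F [-3.7  2.2  5.9] M [0.59 0.93 0.23] w 12.8 g 59.8 j6 -1.4918 eff [ -1.27 -29.18  16.72   4.05   0.57  -0.15] 14.7833
```

Request:
send_rows(
  targets=[
    {"gripper": 1,"x": 0,"y": 0,"z": 0,"ax": 0,"ay": 0,"az": 0.4},
    {"gripper": 1,"x": 0,"y": 0,"z": 0,"ax": 0,"ay": 0,"az": 0.4},
    {"gripper": 1,"x": 0,"y": 0,"z": 0,"ax": 0,"ay": 0,"az": 0.4},
  ],
)

```text
clock: 15.03
position: [539.6, 66.0, 205.9]
ee_rot: [-0.237, 0.972, 0.0, 0.0]
contact_force: [-2.7, 1.3, 5.6]
gripper_width: 12.5
grasp_force: 59.8
```

```bash
python3 s.py
```

```text
yaw deg -152.62 [539.6  66.  205.9] F [-2.7  1.3  5.6] M [0.6  0.86 0.2 ] w 12.5 g 59.8 j6 -1.5128 eff [ -1.27 -29.18  16.73   4.04   0.56  -0.15] 15.0333
```

Request:
send_rows(
  targets=[
    {"gripper": 1,"x": 0,"y": 0,"z": 0,"ax": 0,"ay": 0,"az": 0.5},
    {"gripper": 1,"x": 0,"y": 0,"z": 0,"ax": 0,"ay": 0,"az": 0.5},
    {"gripper": 1,"x": 0,"y": 0,"z": 0,"ax": 0,"ay": 0,"az": 0.5},
  ],
)

```text
clock: 15.28
position: [539.7, 66.0, 205.9]
ee_rot: [-0.224, 0.975, 0.0, 0.0]
contact_force: [-2.9, 0.9, 5.9]
gripper_width: 13.0
grasp_force: 59.8
```

```bash
python3 s.py
```

```text
yaw deg -154.12 [539.7  66.  205.9] F [-2.9  0.9  5.9] M [0.55 0.88 0.18] w 13.0 g 59.8 j6 -1.539 eff [ -1.27 -29.19  16.73   4.04   0.56  -0.13] 15.2833
```

Request:
send_rows(
  targets=[
    {"gripper": 1,"x": 0,"y": 0,"z": 0,"ax": 0,"ay": 0,"az": 0.5},
    {"gripper": 1,"x": 0,"y": 0,"z": 0,"ax": 0,"ay": 0,"az": 0.5},
    {"gripper": 1,"x": 0,"y": 0,"z": 0,"ax": 0,"ay": 0,"az": 0.5},
  ],
)

```text
clock: 15.53
position: [539.7, 66.0, 206.0]
ee_rot: [-0.211, 0.977, 0.0, 0.0]
contact_force: [-3.1, 1.8, 5.5]
gripper_width: 13.0
grasp_force: 59.8
```

```bash
python3 s.py
```

```text
yaw deg -155.63 [539.7  66.  206. ] F [-3.1  1.8  5.5] M [0.59 0.85 0.25] w 13.0 g 59.8 j6 -1.5652 eff [ -1.26 -29.19  16.73   4.03   0.56  -0.13] 15.5333
```

Request:
send_rows(
  targets=[
    {"gripper": 1,"x": 0,"y": 0,"z": 0,"ax": 0,"ay": 0,"az": 0.5},
    {"gripper": 1,"x": 0,"y": 0,"z": 0,"ax": 0,"ay": 0,"az": 0.5},
    {"gripper": 1,"x": 0,"y": 0,"z": 0,"ax": 0,"ay": 0,"az": 0.5},
  ],
)

```text
clock: 15.78
position: [539.7, 66.0, 205.9]
ee_rot: [-0.198, 0.98, 0.0, 0.0]
contact_force: [-2.8, 1.6, 5.7]
gripper_width: 12.9
grasp_force: 59.9
```

```bash
python3 s.py
```

```text
yaw deg -157.12 [539.7  66.  205.9] F [-2.8  1.6  5.7] M [0.59 0.88 0.2 ] w 12.9 g 59.9 j6 -1.5913 eff [ -1.25 -29.19  16.73   4.03   0.55  -0.13] 15.7833
```

Request:
send_rows(
  targets=[
    {"gripper": 1,"x": 0,"y": 0,"z": 0,"ax": 0,"ay": 0,"az": 0.5},
    {"gripper": 1,"x": 0,"y": 0,"z": 0,"ax": 0,"ay": 0,"az": 0.5},
    {"gripper": 1,"x": 0,"y": 0,"z": 0,"ax": 0,"ay": 0,"az": 0.5},
  ],
)

```text
clock: 16.03
position: [539.7, 65.9, 205.9]
ee_rot: [-0.185, 0.983, 0.0, 0.0]
contact_force: [-2.8, 1.9, 5.2]
gripper_width: 12.6
grasp_force: 59.9
```

```bash
python3 s.py
```

```text
yaw deg -158.63 [539.7  65.9 205.9] F [-2.8  1.9  5.2] M [0.55 0.87 0.2 ] w 12.6 g 59.9 j6 -1.6176 eff [ -1.25 -29.2   16.73   4.03   0.55  -0.13] 16.0333
```

Request:
send_rows(
  targets=[
    {"gripper": 1,"x": 0,"y": 0,"z": 0,"ax": 0,"ay": 0,"az": 0.5},
    {"gripper": 1,"x": 0,"y": 0,"z": 0,"ax": 0,"ay": 0,"az": 0.5},
    {"gripper": 1,"x": 0,"y": 0,"z": 0,"ax": 0,"ay": 0,"az": 0.5},
  ],
)

```text
clock: 16.28
position: [539.7, 65.9, 205.9]
ee_rot: [-0.173, 0.985, 0.0, 0.0]
contact_force: [-2.8, 2.6, 5.8]
gripper_width: 13.0
grasp_force: 59.9
```

```bash
python3 s.py
```

```text
yaw deg -160.13 [539.7  65.9 205.9] F [-2.8  2.6  5.8] M [0.63 0.85 0.2 ] w 13.0 g 59.9 j6 -1.6437 eff [ -1.24 -29.2   16.73   4.02   0.54  -0.13] 16.2833
```

Request:
send_rows(
  targets=[
    {"gripper": 1,"x": 0,"y": 0,"z": 0,"ax": 0,"ay": 0,"az": 0.5},
    {"gripper": 1,"x": 0,"y": 0,"z": 0,"ax": 0,"ay": 0,"az": 0.5},
    {"gripper": 1,"x": 0,"y": 0,"z": 0,"ax": 0,"ay": 0,"az": 0.5},
  ],
)

```text
clock: 16.53
position: [539.7, 65.9, 205.9]
ee_rot: [-0.16, 0.987, 0.0, 0.0]
contact_force: [-2.6, 1.5, 5.4]
gripper_width: 13.0
grasp_force: 59.9
```

```bash
python3 s.py
```

```text
yaw deg -161.63 [539.7  65.9 205.9] F [-2.6  1.5  5.4] M [0.59 0.89 0.22] w 13.0 g 59.9 j6 -1.6699 eff [ -1.24 -29.21  16.73   4.02   0.54  -0.13] 16.5333
```

Request:
send_rows(
  targets=[
    {"gripper": 1,"x": 0,"y": 0,"z": 0,"ax": 0,"ay": 0,"az": 0.5},
    {"gripper": 1,"x": 0,"y": 0,"z": 0,"ax": 0,"ay": 0,"az": 0.5},
    {"gripper": 1,"x": 0,"y": 0,"z": 0,"ax": 0,"ay": 0,"az": 0.5},
  ],
)

```text
clock: 16.78
position: [539.7, 65.9, 205.9]
ee_rot: [-0.147, 0.989, 0.0, 0.0]
contact_force: [-1.8, 1.1, 4.9]
gripper_width: 13.2
grasp_force: 59.9
```

```bash
python3 s.py
```

```text
yaw deg -163.13 [539.7  65.9 205.9] F [-1.8  1.1  4.9] M [0.58 0.89 0.14] w 13.2 g 59.9 j6 -1.6961 eff [ -1.23 -29.21  16.73   4.01   0.54  -0.13] 16.7833
```

Request:
send_rows(
  targets=[
    {"gripper": 1,"x": 0,"y": 0,"z": 0,"ax": 0,"ay": 0,"az": 0.5},
    {"gripper": 1,"x": 0,"y": 0,"z": 0,"ax": 0,"ay": 0,"az": 0.5},
    {"gripper": 1,"x": 0,"y": 0,"z": 0,"ax": 0,"ay": 0,"az": 0.5},
  ],
)

```text
clock: 17.03
position: [539.7, 66.0, 205.9]
ee_rot: [-0.134, 0.991, 0.0, 0.001]
contact_force: [-2.3, 2.1, 5.0]
gripper_width: 13.0
grasp_force: 60.2
```

```bash
python3 s.py
```

```text
yaw deg -164.57 [539.7  66.  205.9] F [-2.3  2.1  5. ] M [0.52 0.82 0.54] w 13.0 g 60.2 j6 -1.7215 eff [ -1.65 -29.29  16.76   3.9    0.51  -0.49] 17.0333
```

The torque has jumped from 0.2 to 0.54 N m, so the stop is reached. One tiny nudge to confirm.

Request:
send_rows(
  targets=[
    {"gripper": 1,"x": 0,"y": 0,"z": 0,"ax": 0,"ay": 0,"az": 0.3},
    {"gripper": 1,"x": 0,"y": 0,"z": 0,"ax": 0,"ay": 0,"az": 0},
  ],
)

```text
clock: 17.2
position: [539.7, 66.0, 205.9]
ee_rot: [-0.132, 0.991, 0.0, 0.001]
contact_force: [-3.7, 1.9, 4.6]
gripper_width: 13.1
grasp_force: 60.2
```

```bash
python3 s.py
```

```text
yaw deg -164.81 [539.7  66.  205.9] F [-3.7  1.9  4.6] M [0.57 0.92 0.65] w 13.1 g 60.2 j6 -1.7258 eff [ -1.69 -29.28  16.78   3.84   0.51  -0.67] 17.2
```

Request:
send_rows(
  targets=[
    {"gripper": 1,"x": 0,"y": 0,"z": 0,"ax": 0,"ay": 0,"az": 0.25},
    {"gripper": 1,"x": 0,"y": 0,"z": 0,"ax": 0,"ay": 0,"az": 0},
    {"gripper": 1,"x": 0,"y": 0,"z": 0,"ax": 0,"ay": 0,"az": 0},
    {"gripper": 1,"x": 0,"y": 0,"z": 0,"ax": 0,"ay": 0,"az": 0},
  ],
)

```text
clock: 17.53
position: [539.7, 66.0, 205.9]
ee_rot: [-0.13, 0.991, -0.0, 0.0]
contact_force: [-3.3, 1.1, 5.5]
gripper_width: 13.1
grasp_force: 60.5
```

```bash
python3 s.py
```

```text
yaw deg -165.02 [539.7  66.  205.9] F [-3.3  1.1  5.5] M [0.62 0.84 0.76] w 13.1 g 60.5 j6 -1.7296 eff [ -1.79 -29.29  16.8    3.78   0.51  -0.77] 17.5333
```

Request:
send_rows(
  targets=[
    {"gripper": 1,"x": 0,"y": 0,"z": 0,"ax": 0,"ay": 0,"az": -0.5},
    {"gripper": 1,"x": 0,"y": 0,"z": 0,"ax": 0,"ay": 0,"az": -0.5},
    {"gripper": 1,"x": 0,"y": 0,"z": 0,"ax": 0,"ay": 0,"az": -0.4},
    {"gripper": 1,"x": 0,"y": 0,"z": 0,"ax": 0,"ay": 0,"az": 0},
  ],
)

```text
clock: 17.87
position: [539.8, 66.0, 205.9]
ee_rot: [-0.141, 0.99, 0.0, 0.001]
contact_force: [-2.9, 3.0, 5.2]
gripper_width: 12.8
grasp_force: 59.9
```

```bash
python3 s.py
```

```text
yaw deg -163.78 [539.8  66.  205.9] F [-2.9  3.   5.2] M [0.6  0.82 0.03] w 12.8 g 59.9 j6 -1.7074 eff [-1.080e+00 -2.930e+01  1.665e+01  4.070e+00  4.800e-01 -2.000e-02] 17.8667
```

Torque is released (0.03 N m). I now lift gently.

Request:
send_rows(
  targets=[
    {"gripper": 1,"x": 0,"y": 0,"z": -0.1,"ax": 0,"ay": 0,"az": 0},
    {"gripper": 1,"x": 0,"y": 0,"z": -0.1,"ax": 0,"ay": 0,"az": 0},
    {"gripper": 1,"x": 0,"y": 0,"z": -0.2,"ax": 0,"ay": 0,"az": 0},
    {"gripper": 1,"x": 0,"y": 0,"z": -0.2,"ax": 0,"ay": 0,"az": 0},
    {"gripper": 1,"x": 0,"y": 0,"z": 0,"ax": 0,"ay": 0,"az": 0},
  ],
)

```text
clock: 18.28
position: [539.5, 65.9, 211.2]
ee_rot: [-0.141, 0.99, 0.0, -0.0]
contact_force: [1.0, 2.6, -3.1]
gripper_width: 13.4
grasp_force: 58.7
```

```bash
python3 s.py
```

```text
yaw deg -163.78 [539.5  65.9 211.2] F [ 1.   2.6 -3.1] M [ 0.72 -0.25  0.12] w 13.4 g 58.7 j6 -1.7072 eff [ -1.19 -33.48  18.25   4.79  -0.49  -0.06] 18.2833
```

Request:
send_rows(
  targets=[
    {"gripper": 1,"x": 0,"y": 0,"z": -0.3,"ax": 0,"ay": 0,"az": 0},
    {"gripper": 1,"x": 0,"y": 0,"z": -0.6,"ax": 0,"ay": 0,"az": 0},
    {"gripper": 1,"x": 0,"y": 0,"z": -1.2,"ax": 0,"ay": 0,"az": 0},
    {"gripper": 1,"x": 0,"y": 0,"z": -1.5,"ax": 0,"ay": 0,"az": 0},
    {"gripper": 1,"x": 0,"y": 0,"z": 0,"ax": 0,"ay": 0,"az": 0},
  ],
)

```text
clock: 18.7
position: [540.9, 65.3, 251.1]
ee_rot: [-0.141, 0.99, -0.0, 0.003]
contact_force: [0.3, 0.9, -1.9]
gripper_width: 13.2
grasp_force: 58.8
```

```bash
python3 - <<'E'
from h import *
rel([503.9,-245.9,245],-3.077)
E
python3 s.py
```

```text
pos [540.9  65.3 251.1] yaw -2.8581 shift cm [ 12.26 -28.84   0.59] rotvec deg [-0.05  0.33 12.54] F [ 0.3  0.9 -1.9] M [ 0.01 -0.07 -0.05] w 13.2 t 18.7 j [ 0.42  0.23 -0.16  0.   -1.17 -1.71]
yaw deg -163.76 [540.9  65.3 251.1] F [ 0.3  0.9 -1.9] M [ 0.01 -0.07 -0.05] w 13.2 g 58.8 j6 -1.7073 eff [ 2.000e-02 -3.001e+01  1.804e+01  4.010e+00 -3.300e-01 -0.000e+00] 18.7
```

Request:
send_rows(
  targets=[
    {"gripper": 1,"x": 1.36,"y": -3.2,"z": 0,"ax": 0,"ay": 0,"az": 0},
    {"gripper": 1,"x": 1.36,"y": -3.2,"z": 0,"ax": 0,"ay": 0,"az": 0},
    {"gripper": 1,"x": 1.36,"y": -3.2,"z": 0,"ax": 0,"ay": 0,"az": 0},
    {"gripper": 1,"x": 1.36,"y": -3.2,"z": 0,"ax": 0,"ay": 0,"az": 0},
    {"gripper": 1,"x": 1.36,"y": -3.2,"z": 0,"ax": 0,"ay": 0,"az": 0},
  ],
)

```text
clock: 19.12
position: [517.8, -108.7, 247.3]
ee_rot: [-0.141, 0.99, -0.0, -0.001]
contact_force: [0.6, -0.1, -2.4]
gripper_width: 12.7
grasp_force: 59.0
```

Request:
send_rows(
  targets=[
    {"gripper": 1,"x": 1.36,"y": -3.2,"z": 0,"ax": 0,"ay": 0,"az": 0},
    {"gripper": 1,"x": 1.36,"y": -3.2,"z": 0,"ax": 0,"ay": 0,"az": 0},
    {"gripper": 1,"x": 1.36,"y": -3.2,"z": 0,"ax": 0,"ay": 0,"az": 0},
    {"gripper": 1,"x": 1.36,"y": -3.2,"z": 0,"ax": 0,"ay": 0,"az": 0},
    {"gripper": 1,"x": 0,"y": 0,"z": 0,"ax": 0,"ay": 0,"az": 6.25},
  ],
)

```text
clock: 19.53
position: [500.7, -250.0, 246.9]
ee_rot: [-0.084, 0.997, -0.001, -0.001]
contact_force: [0.8, 0.2, -2.4]
gripper_width: 12.8
grasp_force: 59.3
```

Request:
send_rows(
  targets=[
    {"gripper": 1,"x": 0,"y": 0,"z": 3.5,"ax": 0,"ay": 0,"az": 6.25},
    {"gripper": 1,"x": 0,"y": 0,"z": 3.5,"ax": 0,"ay": 0,"az": 0},
    {"gripper": 1,"x": 0,"y": 0,"z": 3.5,"ax": 0,"ay": 0,"az": 0},
    {"gripper": 1,"x": 0,"y": 0,"z": 3,"ax": 0,"ay": 0,"az": 0},
    {"gripper": 1,"x": 0,"y": 0,"z": 2,"ax": 0,"ay": 0,"az": 0},
  ],
)

```text
clock: 19.95
position: [499.8, -244.9, 89.0]
ee_rot: [-0.032, 0.999, 0.001, -0.003]
contact_force: [-0.5, 1.0, -1.3]
gripper_width: 13.1
grasp_force: 59.2
```

Request:
send_rows(
  targets=[
    {"gripper": 1,"x": 0,"y": 0,"z": 0,"ax": 0,"ay": 0,"az": 0},
    {"gripper": 1,"x": 0,"y": 0,"z": 0,"ax": 0,"ay": 0,"az": 0},
    {"gripper": 1,"x": 0,"y": 0,"z": 0,"ax": 0,"ay": 0,"az": 0},
  ],
)

```text
clock: 20.2
position: [503.5, -245.6, 93.9]
ee_rot: [-0.033, 0.999, -0.001, 0.001]
contact_force: [-0.8, -0.4, -1.7]
gripper_width: 12.6
grasp_force: 59.2
```

```bash
python3 - <<'E'
from h import *
rel([503.9,-245.9,51],-3.079)
m=arm.camera_model("wrist");p,d=arm.get_image("wrist")
cv2.imwrite("pics/w5.png",cv2.resize(p[100:320,120:380,::-1],None,fx=2.5,fy=2.5,interpolation=2))
E
```

```text
pos [ 503.5 -245.6   93.9] yaw -3.076 shift cm [-0.03 -0.03  4.29] rotvec deg [-0.08  0.13  0.17] F [-0.8 -0.4 -1.7] M [-0.   -0.07  0.08] w 12.6 t 20.2 j [-0.16  0.41 -0.33  0.   -0.82 -1.34]
```

View pics/w5.png

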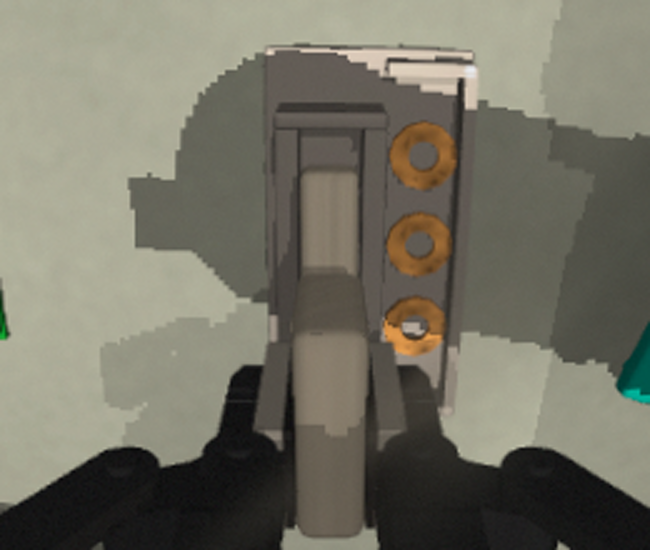

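The wrist view shows the foot (centre x≈329) lined up with the slot (walls at 298 and 362), so I lower it.

Request:
send_rows(
  targets=[
    {"gripper": 1,"x": 0,"y": 0,"z": 1.0,"ax": 0,"ay": 0,"az": 0},
    {"gripper": 1,"x": 0,"y": 0,"z": 1.0,"ax": 0,"ay": 0,"az": 0},
    {"gripper": 1,"x": 0,"y": 0,"z": 0.5,"ax": 0,"ay": 0,"az": 0},
    {"gripper": 1,"x": 0,"y": 0,"z": 0.5,"ax": 0,"ay": 0,"az": 0},
    {"gripper": 1,"x": 0,"y": 0,"z": 0,"ax": 0,"ay": 0,"az": 0},
  ],
)

```text
clock: 20.67
position: [501.5, -244.9, 61.0]
ee_rot: [-0.032, 0.999, 0.0, -0.001]
contact_force: [0.0, -0.4, -2.4]
gripper_width: 12.9
grasp_force: 59.3
```

Request:
send_rows(
  targets=[
    {"gripper": 1,"x": 0,"y": 0,"z": 0.4,"ax": 0,"ay": 0,"az": 0},
    {"gripper": 1,"x": 0,"y": 0,"z": 0.3,"ax": 0,"ay": 0,"az": 0},
    {"gripper": 1,"x": 0,"y": 0,"z": 0.3,"ax": 0,"ay": 0,"az": 0},
    {"gripper": 1,"x": 0,"y": 0,"z": 0.2,"ax": 0,"ay": 0,"az": 0},
    {"gripper": 1,"x": 0,"y": 0,"z": 0,"ax": 0,"ay": 0,"az": 0},
  ],
)

```text
clock: 21.08
position: [502.5, -245.2, 51.0]
ee_rot: [-0.033, 0.999, -0.0, -0.0]
contact_force: [-1.4, -0.2, 2.1]
gripper_width: 13.1
grasp_force: 59.8
```

```bash
python3 s.py
```

```text
yaw deg -176.25 [ 502.5 -245.2   51. ] F [-1.4 -0.2  2.1] M [ 0.14  0.41 -0.01] w 13.1 g 59.8 j6 -1.3417 eff [ 1.700e-01 -3.690e+01  1.377e+01  3.000e+00  4.300e-01 -1.000e-02] 21.0833
```

Request:
send_rows(
  targets=[
    {"gripper": 0.5,"x": 0,"y": 0,"z": 0,"ax": 0,"ay": 0,"az": 0},
    {"gripper": 0,"x": 0,"y": 0,"z": 0,"ax": 0,"ay": 0,"az": 0},
    {"gripper": -0.5,"x": 0,"y": 0,"z": 0,"ax": 0,"ay": 0,"az": 0},
    {"gripper": -1,"x": 0,"y": 0,"z": 0,"ax": 0,"ay": 0,"az": 0},
    {"gripper": -1,"x": 0,"y": 0,"z": 0,"ax": 0,"ay": 0,"az": 0},
  ],
)

```text
clock: 21.5
position: [502.5, -245.2, 50.4]
ee_rot: [-0.033, 0.999, -0.0, 0.0]
contact_force: [0.4, 0.1, -0.5]
gripper_width: 69.0
grasp_force: 0.0
```

Request:
send_rows(
  targets=[
    {"gripper": -1,"x": 0,"y": 0,"z": 0,"ax": 0,"ay": 0,"az": 0},
    {"gripper": -1,"x": 0,"y": 0,"z": 0,"ax": 0,"ay": 0,"az": 0},
    {"gripper": -1,"x": 0,"y": 0,"z": 0,"ax": 0,"ay": 0,"az": 0},
    {"gripper": -1,"x": 0,"y": 0,"z": -2,"ax": 0,"ay": 0,"az": 0},
    {"gripper": -1,"x": 0,"y": 0,"z": -3,"ax": 0,"ay": 0,"az": 0},
  ],
)

```text
clock: 21.92
position: [500.1, -244.5, 98.0]
ee_rot: [-0.032, 0.999, 0.001, -0.004]
contact_force: [0.8, 0.6, 0.2]
gripper_width: 85.0
grasp_force: 0.0
```

Request:
send_rows(
  targets=[
    {"gripper": -1,"x": 0,"y": 0,"z": -3.5,"ax": 0,"ay": 0,"az": 0},
    {"gripper": -1,"x": 0,"y": 0,"z": -3.5,"ax": 0,"ay": 0,"az": 0},
    {"gripper": -1,"x": 0,"y": 0,"z": -3,"ax": 0,"ay": 0,"az": 0},
    {"gripper": -1,"x": -4,"y": 0,"z": 0,"ax": 0,"ay": 0,"az": 0},
    {"gripper": -1,"x": 0,"y": 0,"z": 0,"ax": 0,"ay": 0,"az": 0},
  ],
)

```text
clock: 22.33
position: [547.8, -242.9, 203.3]
ee_rot: [-0.033, 0.999, -0.001, 0.004]
contact_force: [1.3, -1.1, -0.6]
gripper_width: 85.5
grasp_force: 0.0
```

Request:
send_rows(
  targets=[
    {"gripper": -1,"x": 0,"y": 0,"z": 0,"ax": 0,"ay": 0,"az": 0},
    {"gripper": -1,"x": 0,"y": 0,"z": 0,"ax": 0,"ay": 0,"az": 0},
  ],
)

```text
clock: 22.5
position: [541.8, -242.3, 199.8]
ee_rot: [-0.033, 0.999, 0.0, -0.001]
contact_force: [0.4, -0.1, -0.5]
gripper_width: 85.3
grasp_force: 0.0
```

```bash
python3 - <<'E'
from h import *
import subprocess
p,d=arm.get_image("wrist");q,_=arm.get_image("top")
a=cv2.resize(p[30:230,170:330,::-1],(440,550),interpolation=2);b=cv2.resize(q[165:230,222:270,::-1],(330,447),interpolation=2)
c=np.zeros((550,770,3),np.uint8);c[:,:440]=a;c[:447,440:]=b;cv2.imwrite("pics/f.png",c)
E
python3 s.py
```

```text
yaw deg -176.28 [ 541.4 -242.5  199.9] F [ 0.4 -0.1  0.4] M [-0.05  0.03  0.02] w 85.5 g 0.0 j6 -1.3575 eff [  0.1  -36.79  18.16   4.01   0.     0.  ] 22.6
```

View pics/f.png

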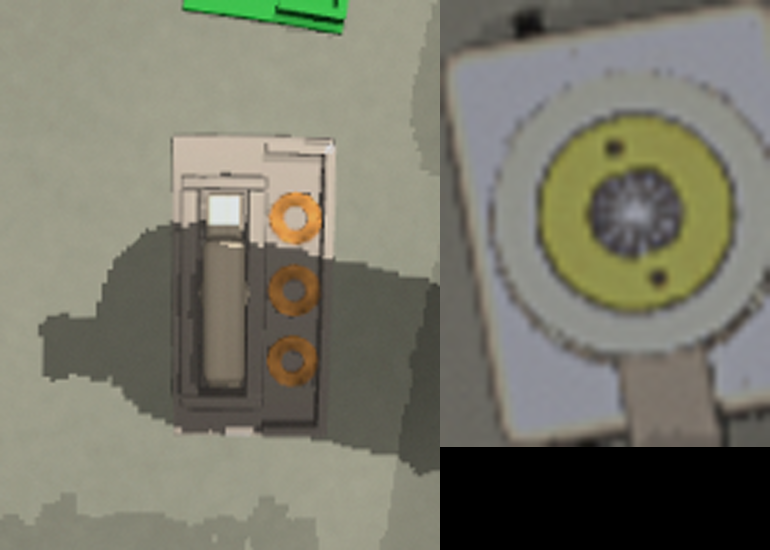

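The left half shows the spanner upright in its slot at (222,300), clear of the fingers. The right half shows the ring turned, with its holes at (614,148) and (658,278). I hand the job in.

```bash
python3 -c "
from bench import arm
print(arm.job_done())"
```

```text
the job is handed in; nothing more can be done
None
```

I tightened the ring clockwise by about 0.93 rad until it came up against its stop (torque rose from about 0.2 to 0.76 N m). The spanner is back in the grey caddy's slot and the job was handed in at about 22.6 s; no verdict was returned.

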